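Empty the tumbler's catch drawer

TASK

Empty the catch drawer of the deburring tumbler: draw it out by its hidden pull eye with the chip hook, lift out the slotted basket, shake it over the drawer until every piece of green media has dropped through into the drawer, and then tip the padlock bodies into the blue bin. Seat the basket back in the drawer the way it was, slide the drawer fully home and lay the hook back on the rubber mat; do not disturb the oil bottle, the box of blanks or the screwdriver.

Things in the scene. Friction and masses are not known exactly. Their poses are not given: they have to be found in the camera images.
- machine: Fixed bench tumbler on a grey stand 236 mm wide (its x), blue drum and black motor on top. Origin: on the bench under the middle; its front faces its own -y, z up. Bed plate z 130 to 150 mm, x +-118 mm: its front lip (red centre mark) at y -150 mm overhangs the drawer front by 50 mm, open to the front underneath. Drum and motor: y > -45 mm, up to 330 mm high
- drawer (a joint): How far the catch drawer under the bed is drawn out, m: 0 = fully home, 0.262 = the outer stop; it slides along the machine's -y, stays where it is left, and takes about 3 N to move. From 0.24 on the basket can be lifted straight up clear of the lip
- drawer_floor (a point): Middle of the drawer's inner floor, 8 mm above the bench, moving with the drawer; axes parallel to the machine's. Dark steel drawer: inside 164 mm (x) by 176 mm (y), walls 5 mm thick, rim 72 mm above this point; its front face lies at y = -93 mm from here
- pull_eye (a point): The drawer's pull eye: an upright steel D-loop on the drawer front, hidden under the bed lip (15 mm behind the lip's edge when home). Origin: middle of its upright bar, 50 mm above the bench; axes parallel to the machine's. The bar is 8 mm thick with 46 mm clear height between its two stubs, and 31 mm clear between bar and drawer front; it is open to both sides (x)
- basket: Slotted sieve basket, 150 mm (x) by 160 mm (y), 0.28 kg. Origin: underside of the floor, middle; z up. Floor: 5 mm round bars along y with 15 mm slots, top at z 5 mm. Side and -y walls 40 mm high, +y end open. Side flanges to x +-94 mm, underside at z 36 mm, rest on the drawer's side rims: seated, the origin is 36 mm above drawer_floor, centred within 7 mm, same axes (mouth to the back)
- basket_mouth (a point): Middle of the basket's open pouring end (its +y), axes as the basket's: from y = 54 mm the floor bars only rise to this lip, 12 mm high at y = 80 mm, so parts slide out over it when the basket is tipped about 70 degrees mouth down
- basket_grip (a point): Middle of the basket's red grip, axes as the basket's: an upright plate 14 mm thick (x), 84 mm long (y), 30 mm high (z), 63 mm above the basket's underside, standing on two 8 mm cross bars (along x, at y +-32 mm, 17 mm below this point). Gripped squarely from above it holds firm; gripped leaning it can creep round when shaken
- hook: Chip hook, lying flat, 0.18 kg: yellow handle 90 x 24 x 24 mm, origin in the middle of its underside, x along the rod. Steel rod 8 mm thick, axis 12 mm above the underside, runs from the handle to x = 135 mm, there it bends sideways and slightly back, its tip ending at (128, 32, 12) mm. Grip the handle from above
- mat: Fixed black rubber mat 150 mm (x) by 270 mm (y), 3 mm thick, where the hook belongs. Origin in the middle of its underside
- bin: Loose blue parts bin, 200 x 200 mm, 75 mm high, walls and floor 5 mm, open on top. Origin in the middle of its underside
- oil: Bystander: yellow oil bottle, 56 mm across, 150 mm tall, origin in the middle of its base
- blanks: Bystander: open cardboard box of brass blanks, 100 x 80 x 50 mm, origin in the middle of its base
- driver: Bystander: orange screwdriver lying on the bench, about 200 mm long, origin in the middle of its underside
- lock1: Padlock body, brass-coloured block 60 x 34 x 18 mm (x, y, z), 0.1 kg, origin in the middle of its 60 x 34 underside; two to four of them start in the basket
- lock2: Padlock body, brass-coloured block 60 x 34 x 18 mm (x, y, z), 0.1 kg, origin in the middle of its 60 x 34 underside; two to four of them start in the basket
- lock3: Padlock body, brass-coloured block 60 x 34 x 18 mm (x, y, z), 0.1 kg, origin in the middle of its 60 x 34 underside; two to four of them start in the basket
- lock4: Padlock body, brass-coloured block 60 x 34 x 18 mm (x, y, z), 0.1 kg, origin in the middle of its 60 x 34 underside; two to four of them start in the basket
- bit1: Piece of green plastic tumbling media, smooth and slippery (friction about 0.3), cylinder 10 mm thick and 25 mm long (along its x), origin on its skin, 5 mm below the axis at mid-length; four to seven of them start in the basket, lying across the floor bars; slid sideways off a bar they drop end-on through the slots: tilt the basket a little sideways while shaking it along x
- bit2: Piece of green plastic tumbling media, smooth and slippery (friction about 0.3), cylinder 10 mm thick and 25 mm long (along its x), origin on its skin, 5 mm below the axis at mid-length; four to seven of them start in the basket, lying across the floor bars; slid sideways off a bar they drop end-on through the slots: tilt the basket a little sideways while shaking it along x
- bit3: Piece of green plastic tumbling media, smooth and slippery (friction about 0.3), cylinder 10 mm thick and 25 mm long (along its x), origin on its skin, 5 mm below the axis at mid-length; four to seven of them start in the basket, lying across the floor bars; slid sideways off a bar they drop end-on through the slots: tilt the basket a little sideways while shaking it along x
- bit4: Piece of green plastic tumbling media, smooth and slippery (friction about 0.3), cylinder 10 mm thick and 25 mm long (along its x), origin on its skin, 5 mm below the axis at mid-length; four to seven of them start in the basket, lying across the floor bars; slid sideways off a bar they drop end-on through the slots: tilt the basket a little sideways while shaking it along x
- bit5: Piece of green plastic tumbling media, smooth and slippery (friction about 0.3), cylinder 10 mm thick and 25 mm long (along its x), origin on its skin, 5 mm below the axis at mid-length; four to seven of them start in the basket, lying across the floor bars; slid sideways off a bar they drop end-on through the slots: tilt the basket a little sideways while shaking it along x
- bit6: Piece of green plastic tumbling media, smooth and slippery (friction about 0.3), cylinder 10 mm thick and 25 mm long (along its x), origin on its skin, 5 mm below the axis at mid-length; four to seven of them start in the basket, lying across the floor bars; slid sideways off a bar they drop end-on through the slots: tilt the basket a little sideways while shaking it along x
- bit7: Piece of green plastic tumbling media, smooth and slippery (friction about 0.3), cylinder 10 mm thick and 25 mm long (along its x), origin on its skin, 5 mm below the axis at mid-length; four to seven of them start in the basket, lying across the floor bars; slid sideways off a bar they drop end-on through the slots: tilt the basket a little sideways while shaking it along x

How it is judged:
By the outcome, as a careful person would: the job done as asked, in the order asked, and still so for the second after the job is handed in, with the robot touching nothing.
Of lock1, lock2, lock3, lock4 only 2 to 4 are there at a start; the rules pass over those that are not, and their reading is None.
Of bit1, bit2, bit3, bit4, bit5, bit6, bit7 only 4 to 7 are there at a start; the rules pass over those that are not, and their reading is None.
At some moment in a run one of hook, bin may be knocked a few centimetres aside while the robot is not near it.
It also fails if it takes over 192 s, if anything falls off the work surface, if the arm or the gripper's body presses on something with over 40 N, if the wrist force passes 120 N, or if a joint passes its speed limit or range.

ROBOT

A 6-joint arm with a two-finger parallel gripper is mounted at the origin on the work surface. World frame = base frame: x ahead of the robot, y to its left, z up, the work surface at z = 0. Lengths are in m, angles in rad, forces in N, time in s.
With the tool pointing down it reaches from about 0.375 to 0.9 m from the base axis. Payload 3.1 kg.
Tool frame: the origin (TCP) lies midway between the tips of the shut fingers; the grasp point (between the pads) lies 19 mm behind it; x points along the fingers, z is the direction in which the jaws open and shut, and the axes are right-handed (so a half turn about x gives the same grasp; the last joint's range is limited). The gripper opens to 87 mm and grips with 3 to 60 N. Pads are 19 mm wide; open, the fingers measure 117 mm over their backs; the gripper's body (75 mm by 190 mm) begins 51 mm behind the grasp point.
Start: joints at [1.133, 0.527, 1.433, -0, 1.181, -0.178], TCP at [0.16, 0.604, 0.223] pointing down, gripper open.
Joint ranges: [-3.08, 3.08], [-0.75, 2.2], [0.22, 2.44], [-1.43, 4.57], [0, 2.65], [-2.85, 2.85]. Speed limits (rad/s): [2.79, 2.79, 3.14, 3.14, 3.14, 3.14].

INTERFACE

Orientations are given as a unit quaternion [x, y, z, w].
In Python, from rig import robot, optics, workorder gives the robot as it stands.
- The arm moves only by the tool arm_command, never from a script. Its argument "plan" is a list of rows, each a list of 7 numbers: the shift along the tool's x, y, z in cm, then the turn, a rotation vector about the tool's x, y, z in rad, then the finger opening in cm, from 0 to 8.7. In form: [[x, y, z, ax, ay, az, gripper], ...]. A call has 1 to 12 rows; each row shifts and turns the pose as measured when the row begins, along the tool's axes as they then stand; what a row does not reach is not made up. A row lasts 1/8 s, in which the tool goes at most 62.5 mm and 10.7 degrees, less where a joint would pass 70% of its speed; a pose out of reach is approached as far as the arm can. A call with a gripper value outside its range is refused whole. The fingers move at their own pace and stop on an object; "grip_force" is the grip in N (left out, the last holds). Time passes only in rows, so rows that do not move let the fingers close. It gives the time, the measured TCP pose, the force and the opening at its end, in the units of the state.
- robot.get_obs(): the state, without advancing time (a new reading comes with each control period).
- optics.camera(name): name is "side" or "top" or "wrist"; returns (picture, depth): 480x640x3 uint8, blue, green, red; 480x640 float32, m along the optical axis (not along the pixel's ray), 0 where there is no reading.
- optics.camera_info(name): a dict with "mtx" (3x3 intrinsics, pixels), "position" and "rotation" of the camera in the world; the wrist camera has in their place "tool_from_camera" (4x4, takes a point from camera to tool coordinates, whose origin is the TCP and whose axes are the tool frame's). Camera axes: x right, y down, z forward; pixel columns grow to the right and rows downward; lengths in m; the calibration is good to about 2 mm. A picture is of the moment at which its call begins: read the wrist's pose just before it. camera_info takes no time and is no camera call.
- workorder.hand_in(): hands the job in, once; it reports no verdict.
The state is a dict: "time": time; "q": joint angles; "joint_velocities": joint speeds; "joint_torque": joint torques, N m; "position": TCP position; "tool_rot": TCP orientation; "ft_force": force on the tool from outside, world axes, zero at the start; "moment": the same for the moment, N m; "grip_width": finger opening in m.
Only numpy, scipy, OpenCV 4.12 (cv2) and the standard library are available. Lean on these libraries where they do the work, as an engineer would, in place of code of your own. Each camera call takes 0.05 s, during which the arm holds its last target. There are 200 camera calls.

## Working session

There is one attempt and no reset: what is moved stays moved. The work goes in short steps, Python scripts to look and compute and a tool call to move; the robot and the scene stay as the last step left them, time stands still between calls to the robot, and variables do not carry over. Pictures are saved under pics/ and viewed, about 12 in all and at most 16, crops included, and the job is handed in when it is done.

Besides the shell and the picture viewer there is one more tool, called as name(argument=value, ...), one argument or row to a line, values as JSON. arm_command: Moves the arm, as the interface text tells. Its arguments: {"type":"object","properties":{"plan":{"type":"array"},"grip_force":{"type":"number"}},"required":["plan"]}

```bash
ls; mkdir -p pics; cat > h.py <<'E'
import numpy as np, cv2
from scipy.spatial.transform import Rotation as R
from rig import robot, optics, workorder
def cloud(name):
    o=robot.get_obs(); im,d=optics.camera(name); ci=optics.camera_info(name); K=np.array(ci['mtx'])
    v,u=np.mgrid[:480,:640]
    P=np.stack([(u-K[0,2])/K[0,0]*d,(v-K[1,2])/K[1,1]*d,d],-1)
    if name=='wrist':
        T=np.array(ci['tool_from_camera']); P=P@T[:3,:3].T+T[:3,3]
        P=P@R.from_quat(o['tool_rot']).as_matrix().T+np.array(o['position'])
    else:
        Rm=np.array(ci['rotation']); Rm=Rm if Rm.shape==(3,3) else R.from_quat(Rm.ravel()).as_matrix()
        P=P@Rm.T+np.array(ci['position'])
    P[d==0]=np.nan
    return im,P
def st():
    o=robot.get_obs(); print('t',round(o['time'],2),'p',np.round(o['position'],4),'w',round(o['grip_width'],4),'f',np.round(o['ft_force'],1)); print(np.round(R.from_quat(o['tool_rot']).as_matrix(),3).tolist(),'q',np.round(o['q'],2)); return o
def go(pos,Rt):
    """shift (cm, tool axes) and rotvec from present pose to the target"""
    o=robot.get_obs(); A=R.from_quat(o['tool_rot'])
    return np.round(A.inv().apply(np.array(pos)-o['position'])*100,2), np.round((A.inv()*R.from_matrix(Rt)).as_rotvec(),3)
E
python3 - <<'E'
from h import *
st()
for n in('top','side'):
    im,P=cloud(n); cv2.imwrite(f'pics/{n}0.png',im); np.save(f'/tmp/{n}0.npy',P); print(n,{k:np.round(v,3).tolist() for k,v in optics.camera_info(n).items()})
E
```

```text
pics
t 0.0 p [0.1596 0.6035 0.2216] w 0.0872 f [0.5 0.7 0.2]
[[-0.001, -0.967, 0.256], [-0.002, 0.256, 0.967], [-1.0, 0.0, -0.002]] q [ 1.13  0.53  1.43 -0.    1.18 -0.18]
top {'mtx': [[610.336, 0.0, 326.141], [0.0, 610.336, 236.172], [0.0, 0.0, 1.0]], 'position': [0.398, 0.054, 1.676], 'rotation': [-0.696, 0.714, -0.046, 0.05]}
side {'mtx': [[536.711, 0.0, 314.232], [0.0, 536.711, 234.128], [0.0, 0.0, 1.0]], 'position': [0.417, -0.874, 1.116], 'rotation': [0.924, -0.112, 0.037, -0.364]}
```

View pics/top0.png

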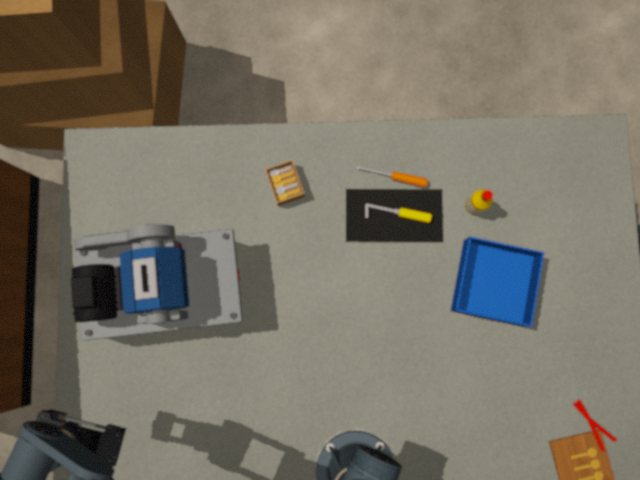

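View pics/side0.png

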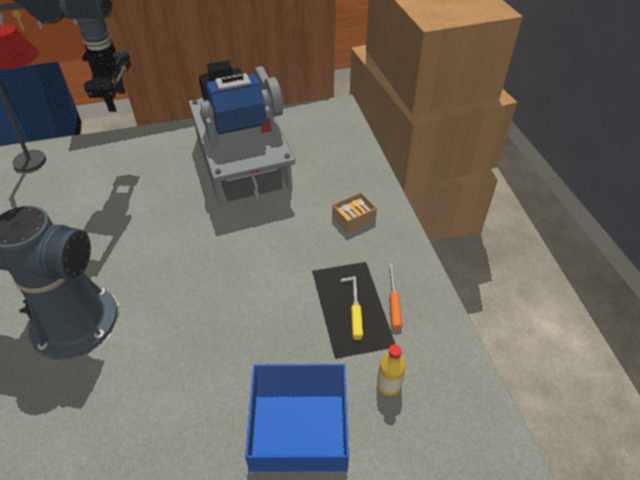

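The top view shows the machine left with its front lip at about column 239 facing right. The hook is on the mat, handle (415,215), tip (367,216). The bin is at (498,282), the oil bottle at (482,201), the screwdriver at (395,178) and the blanks at (286,184).

```bash
python3 - <<'E'
from h import *
im=cv2.imread('pics/top0.png'); P=np.load('/tmp/top0.npy'); h=cv2.cvtColor(im,cv2.COLOR_BGR2HSV)
side=cv2.imread('pics/side0.png');Ps=np.load('/tmp/side0.npy');hs=cv2.cvtColor(side,cv2.COLOR_BGR2HSV)
def rect(P,m,n):
    p=P[m]; p=p[~np.isnan(p[:,0])]
    (c,s,a)=cv2.minAreaRect((p[:,:2]*1000).astype(np.float32)); print(n,len(p),'c',np.round(c,1),'size',np.round(s,1),'a',round(a,1),'z',np.round(np.percentile(p[:,2],[5,50,95]),3)); return p
v,u=np.mgrid[:480,:640]
z=P[...,2]
print('bench',np.nanmedian(z[330:400,300:420]))
m=(abs(z-.15)<.008)&(u>60)&(u<260)&(v>220)&(v<350); p=rect(P,m,'plate'); 
f=P[m&(u>225)]; print('front pts', )
# front edge fit: max -y per x bin
for x in np.arange(f[:,0].min()+.01,f[:,0].max(),.03):
    s=f[abs(f[:,0]-x)<.008]; print(np.round([x,s[:,1].min()],4),end=' ')
print()
for r in (m,): 
    q=P[r]; 
    for y in np.arange(.3,.62,.06):
        s=q[abs(q[:,1]-y)<.008]; 
        if len(s): print(np.round([y,s[:,0].min(),s[:,0].max()],4),end=' ')
print()
def hsv(h,lo,hi,box): 
    m=cv2.inRange(h,lo,hi)>0; return m&(u>box[0])&(u<box[2])&(v>box[1])&(v<box[3])
rect(P,hsv(h,(20,150,100),(35,255,255),(390,200,440,230)),'handle top')
rect(Ps,hsv(hs,(20,150,100),(35,255,255),(340,295,370,345)),'handle side')
rect(P,hsv(h,(0,0,0),(180,255,60),(340,180,450,250)),'mat')
mb=hsv(h,(100,150,60),(125,255,255),(440,225,560,340))&(z>.065); rect(P,mb,'bin rim')
rect(P,hsv(h,(5,150,100),(19,255,255),(350,160,440,195)),'driver')
rect(P,(z>.04)&(u>255)&(u<315)&(v>155)&(v<210),'blanks')
rect(P,(z>.03)&(u>455)&(u<505)&(v>180)&(v<220),'oil')
mr=(z<.03)&(P[...,2]>.009)&(u>350)&(u<402)&(v>195)&(v<230); rect(P,mr,'rod')
m2=hsv(h,(0,0,110),(180,80,255),(355,198,402,225)); p=rect(P,m2,'rodcol')
print(np.round(P[[203,206,209,215,216,213],[368,366,385,367,367,395]],3).tolist())
mb=hsv(hs,(0,150,80),(8,255,255),(230,160,280,180)); rect(Ps,mb,'redmark')
cv2.imwrite('pics/a.png',np.hstack([cv2.resize(side[120:220,180:310],None,fx=3,fy=3,interpolation=2),cv2.resize(im[190:290,340:470],None,fx=3,fy=3,interpolation=2)]))
E
```

```text
bench 0.0006371970374989822
plate 7039 c [497.4 482.9] size [236.4 403.3] a 5.3 z [0.145 0.151 0.156]
front pts
[0.4055 0.2751] [0.4355 0.2769] [0.4655 0.2802] [0.4955 0.2817] [0.5255 0.2844] [0.5555 0.2887] [0.5855 0.2913] [0.6155 0.2943] 
[0.3    0.3955 0.632 ] [0.36   0.3896 0.6251] [0.42   0.3859 0.6216] [0.48   0.3801 0.3976] [0.54   0.3741 0.4237] [0.6    0.3685 0.5937] 
handle top 337 c [ 679.8 -184.4] size [89.8 32.6] a 77.3 z [0.003 0.026 0.034]
handle side 339 c [ 677.3 -177.5] size [105.2  24.1] a 75.6 z [0.012 0.025 0.029]
mat 4133 c [ 681.7 -128.5] size [262.4 144.5] a 88.7 z [-0.003  0.004  0.011]
bin rim 601 c [ 485.9 -389.3] size [200.5 198.2] a 76.5 z [0.066 0.074 0.08 ]
driver 304 c [ 778.8 -173.2] size [99.3 26.1] a 75.4 z [0.015 0.024 0.031]
blanks 324 c [773.9 171.2] size [103.3  80.1] a 18.1 z [0.04  0.046 0.056]
oil 496 c [ 699.5 -348.9] size [55.7 50.7] a 30.3 z [0.04  0.102 0.153]
rod 315 c [688.4 -77.9] size [138.5  92.9] a 88.6 z [0.009 0.013 0.026]
rodcol 158 c [698.  -93.2] size [39.  93.7] a 6.2 z [0.001 0.018 0.026]
[[0.717, -0.058, 0.002], [0.706, -0.051, 0.016], [0.695, -0.102, 0.022], [0.681, -0.053, 0.016], [0.677, -0.052, 0.022], [0.683, -0.129, 0.026]]
redmark 1 c [511.6 284.2] size [0. 0.] a 0.0 z [0.143 0.143 0.143]
```

View pics/a.png

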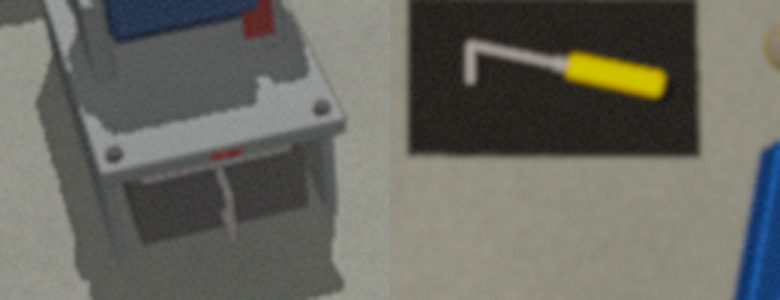

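```bash
cat >> h.py <<'E'
def down(b):
    """tool pointing down, jaw axis z at world bearing b (deg)"""
    b=np.radians(b); x=np.array([0,0,-1.]); z=np.array([np.cos(b),np.sin(b),0]); return np.array([x,np.cross(z,x),z]).T
def rows(wps,g,start=None):
    """rows in round numbers through waypoints (pos,Rot,n)"""
    o=robot.get_obs(); p=np.array(o['position']); A=R.from_quat(o['tool_rot'])
    if start is not None: p,A=np.array(start[0]),R.from_matrix(start[1])
    out=[]
    for q,M,n in wps:
        q=np.array(q); B=R.from_matrix(M); rv=(A.inv()*B).as_rotvec(); p0,A0=p.copy(),A
        n=max(n,int(np.ceil(np.linalg.norm(q-p0)/.06)),int(np.ceil(np.linalg.norm(rv)/.18)))
        for k in range(1,n+1):
            t=p0+(q-p0)*k/n
            d=np.round(A.inv().apply(t-p)*100,1); w=np.round(rv/n,2)
            out.append([*d.tolist(),*w.tolist(),g]); p=p+A.apply(d)/100; A=A*R.from_rotvec(w)
    for i in range(0,len(out),12): print(str([[float(v)+0. for v in r] for r in out[i:i+12]]).replace('.0,',',').replace('-0,','0,'))
E
python3 - <<'E'
from h import *
D0=R.from_quat(robot.get_obs()['tool_rot']).as_matrix()
rows([((.22,.36,.30),down(45),3),((.40,.10,.30),down(10),4),((.679,-.1815,.14),down(-13.8),6)],8.7)
E
```

```text
[[-1.6, -2.4, -4.4, 0.11, 0, 0, 8.7], [-1.5, -2.9, -4.1, 0.11, 0, 0, 8.7], [-1.6, -3.3, -3.8, 0.11, 0, 0, 8.7], [-1.5, -3.7, -3.4, 0.11, 0, 0, 8.7], [-1.6, -4.1, -2.9, 0.11, 0, 0, 8.7], [0, -5.2, -0.8, 0.1, 0, 0, 8.7], [0, -5.3, -0.3, 0.1, 0, 0, 8.7], [0, -5.2, 0.2, 0.1, 0, 0, 8.7], [0, -5.2, 0.7, 0.1, 0, 0, 8.7], [0, -5.2, 1.3, 0.1, 0, 0, 8.7], [0, -4.9, 1.8, 0.1, 0, 0, 8.7], [2, -4, 2.9, 0.05, 0, 0, 8.7]]
[[2, -3.9, 3, 0.05, 0, 0, 8.7], [2, -3.7, 3.3, 0.05, 0, 0, 8.7], [2, -3.6, 3.5, 0.05, 0, 0, 8.7], [2, -3.4, 3.6, 0.05, 0, 0, 8.7], [2, -3.2, 3.8, 0.05, 0, 0, 8.7], [2.1, -3, 3.9, 0.05, 0, 0, 8.7], [2, -2.8, 4.1, 0.05, 0, 0, 8.7]]
```

arm_command(
  plan=[
    [-1.6,-2.4,-4.4,0.11,0,0,8.7],
    [-1.5,-2.9,-4.1,0.11,0,0,8.7],
    [-1.6,-3.3,-3.8,0.11,0,0,8.7],
    [-1.5,-3.7,-3.4,0.11,0,0,8.7],
    [-1.6,-4.1,-2.9,0.11,0,0,8.7],
    [0,-5.2,-0.8,0.1,0,0,8.7],
    [0,-5.3,-0.3,0.1,0,0,8.7],
    [0,-5.2,0.2,0.1,0,0,8.7],
    [0,-5.2,0.7,0.1,0,0,8.7],
    [0,-5.2,1.3,0.1,0,0,8.7],
    [0,-4.9,1.8,0.1,0,0,8.7],
  ],
)

```text
time: 1.48
position: [0.396, 0.0822, 0.3007]
tool_rot: [-0.048, 0.705, 0.045, 0.706]
ft_force: [0.2, 1.7, -0.0]
grip_width: 0.0869
```

```bash
python3 - <<'E'
from h import *
st(); rows([((.679,-.1815,.17),down(-13.8),6)],8.7)
E
```

```text
t 1.48 p [0.396  0.0822 0.3007] w 0.0869 f [ 0.2  1.7 -0. ]
[[0.001, -0.131, 0.991], [-0.005, 0.991, 0.131], [-1.0, -0.005, -0.0]] q [-0.07  0.12  1.84 -0.    1.19 -0.2 ]
[[1.9, -4.3, 3.5, 0.05, 0, 0, 8.7], [1.9, -4, 3.7, 0.05, 0, 0, 8.7], [1.9, -3.9, 4, 0.05, 0, 0, 8.7], [1.8, -3.7, 4.1, 0.05, 0, 0, 8.7], [1.9, -3.5, 4.3, 0.05, 0, 0, 8.7], [1.9, -3.2, 4.4, 0.05, 0, 0, 8.7], [1.9, -3.1, 4.6, 0.05, 0, 0, 8.7]]
```

arm_command(
  plan=[
    [1.9,-4.3,3.5,0.05,0,0,8.7],
    [1.9,-4,3.7,0.05,0,0,8.7],
    [1.9,-3.9,4,0.05,0,0,8.7],
    [1.8,-3.7,4.1,0.05,0,0,8.7],
    [1.9,-3.5,4.3,0.05,0,0,8.7],
    [1.9,-3.2,4.4,0.05,0,0,8.7],
    [1.9,-3.1,4.6,0.05,0,0,8.7],
    [0,0,0,0,0,0,8.7],
  ],
)

```text
time: 2.48
position: [0.6845, -0.1973, 0.1611]
tool_rot: [0.083, 0.703, -0.084, 0.701]
ft_force: [-0.2, 0.4, 0.6]
grip_width: 0.0867
```

```bash
cat >> h.py <<'E'
U,V=np.meshgrid(np.arange(640),np.arange(480))
def hsvm(im,lo,hi): return cv2.inRange(cv2.cvtColor(im,cv2.COLOR_BGR2HSV),lo,hi)>0
def rect(p,n=''):
    p=p[~np.isnan(p[:,0])]
    if len(p)<5: print(n,'few',len(p)); return
    c,s,a=cv2.minAreaRect((p[:,:2]*1000).astype(np.float32)); print(n,len(p),'c',np.round(c,1),'size',np.round(s,1),'a',round(a,1),'z',np.round(np.percentile(p[:,2],[5,50,95]),3)); return c
E
python3 - <<'E'
from h import *
st(); im,P=cloud('wrist'); cv2.imwrite('pics/w1.png',im)
m=hsvm(im,(20,150,80),(35,255,255))&(P[...,2]>.018); rect(P[m],'handle')
E
```

```text
t 2.48 p [ 0.6845 -0.1973  0.1611] w 0.0867 f [-0.2  0.4  0.6]
[[-0.002, 0.236, 0.972], [-0.001, 0.972, -0.236], [-1.0, -0.002, -0.002]] q [-0.44  0.71  1.24 -0.    1.19 -0.2 ]
handle 1744 c [ 731.3 -233.6] size [149.1 199.8] a 6.9 z [0.022 0.025 0.027]
```

View pics/w1.png

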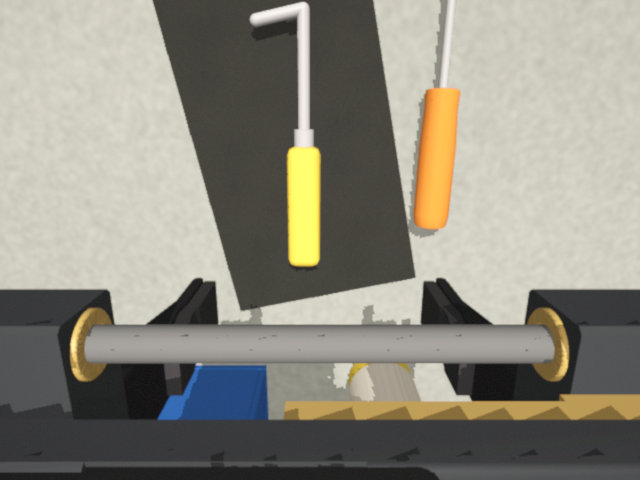

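The wrist view shows the handle at (304,207) upright in the picture and the rod bend at (304,8). Only the handle's own pixels should be fitted, because the screwdriver and bottle matched the colour mask too.

```bash
python3 - <<'E'
from h import *
im,P=cloud('wrist')
m=hsvm(im,(20,150,80),(35,255,255))&(P[...,2]>.022)&(U>280)&(U<330)&(V>140)&(V<275); c=rect(P[m],'handle')
b=P[30:130,295:312].reshape(-1,3); b=b[b[:,2]>.012]; rect(b,'rod'); rect(P[0:20,250:310][P[0:20,250:310][...,2]>.012],'tip')
f=np.linalg.svd(b[:,:2]-b[:,:2].mean(0),full_matrices=False)[2][0]; print(np.degrees(np.arctan2(*f[::-1])))
rows([((c[0]/1000,c[1]/1000,.10),down(-13.8),4),((c[0]/1000,c[1]/1000,.008),down(-13.8),6)],8.7)
E
```

```text
handle 1255 c [ 675.4 -183.7] size [87.5 23.7] a 76.2 z [0.023 0.025 0.027]
rod 1098 c [697.1 -95.9] size [64.9  7.3] a 75.8 z [0.016 0.018 0.02 ]
tip 518 c [691.6 -50.4] size [ 9.3 37. ] a 76.2 z [0.017 0.018 0.02 ]
-104.12920458453505
[[1.6, 0.2, -0.2, 0, 0, 0, 8.7], [1.6, 0.2, -0.3, 0, 0, 0, 8.7], [1.6, 0.2, -0.2, 0, 0, 0, 8.7], [1.5, 0.2, -0.2, 0, 0, 0, 8.7], [1.5, 0, 0, 0, 0, 0, 8.7], [1.6, 0, 0, 0, 0, 0, 8.7], [1.5, 0, 0, 0, 0, 0, 8.7], [1.6, 0, 0, 0, 0, 0, 8.7], [1.5, 0, 0, 0, 0, 0, 8.7], [1.5, 0.1, 0, 0, 0, 0, 8.7]]
```

arm_command(
  plan=[
    [2.5,0.3,-0.4,0,0,0,8.7],
    [2.5,0.3,-0.4,0,0,0,8.7],
    [2.5,0.2,-0.2,0,0,0,8.7],
    [2,0,0,0,0,0,8.7],
    [0,0,0,0,0,0,8.7],
    [0,0,0,0,0,0,8.7],
  ],
)

```text
time: 3.32
position: [0.6731, -0.1773, 0.0741]
tool_rot: [0.08, 0.701, -0.081, 0.704]
ft_force: [0.0, 0.1, 1.1]
grip_width: 0.0871
```

```bash
python3 - <<'E'
from h import *
st(); print(go((.6765,-.1838,.008),down(-13.8)))
E
```

```text
t 3.33 p [ 0.6731 -0.1773  0.0741] w 0.0871 f [0.  0.1 1.1]
[[0.003, 0.226, 0.974], [-0.001, 0.974, -0.226], [-1.0, -0.001, 0.003]] q [-0.42  0.79  1.35 -0.    1.   -0.19]
(array([ 6.61, -0.55,  0.46]), array([0.012, 0.003, 0.001]))
```

arm_command(
  plan=[
    [2.2,-0.3,0.2,0,0,0,8.7],
    [2.2,-0.2,0.2,0,0,0,8.7],
    [1.2,0,0,0,0,0,8.7],
    [0,0,0,0,0,0,8.7],
    [0,0,0,0,0,0,8.7],
  ],
)

```text
time: 3.95
position: [0.6771, -0.1845, 0.0148]
tool_rot: [0.08, 0.701, -0.081, 0.704]
ft_force: [0.5, -0.6, 0.6]
grip_width: 0.0872
```

```bash
python3 - <<'E'
from h import *
for i in range(3): st(); optics.camera('wrist')
print(go((.6765,-.1838,.008),down(-13.8)))
E
```

```text
t 3.95 p [ 0.6771 -0.1845  0.0148] w 0.0872 f [ 0.5 -0.6  0.6]
[[0.005, 0.227, 0.974], [-0.002, 0.974, -0.227], [-1.0, -0.001, 0.005]] q [-0.42  0.88  1.35 -0.    0.91 -0.2 ]
t 4.0 p [ 0.6769 -0.1844  0.0149] w 0.0869 f [-1.2  0.1 -0.3]
[[0.004, 0.227, 0.974], [-0.002, 0.974, -0.227], [-1.0, -0.001, 0.005]] q [-0.42  0.88  1.35 -0.    0.91 -0.2 ]
t 4.05 p [ 0.6771 -0.1845  0.0153] w 0.0866 f [-0.8  0.2 -0.3]
[[0.005, 0.227, 0.974], [-0.002, 0.974, -0.227], [-1.0, -0.001, 0.005]] q [-0.42  0.88  1.35 -0.    0.91 -0.2 ]
(array([ 0.75,  0.06, -0.1 ]), array([0.012, 0.006, 0.001]))
```

arm_command(
  plan=[
    [0.8,0,0,0,0,0,8.7],
    [0,0,0,0,0,0,1.5],
    [0,0,0,0,0,0,1.5],
    [0,0,0,0,0,0,1.5],
    [0,0,0,0,0,0,1.5],
    [0,0,0,0,0,0,1.5],
    [-3,0,0,0,0,0,1.5],
    [-4,0,0,0,0,0,1.5],
    [0,0,0,0,0,0,1.5],
  ],
  grip_force=45,
)

```text
time: 5.22
position: [0.6774, -0.1844, 0.0795]
tool_rot: [0.08, 0.7, -0.081, 0.705]
ft_force: [0.1, -0.4, 0.5]
grip_width: 0.0186
```

```bash
python3 - <<'E'
from h import *
o=st(); im,P=cloud('side')
A=R.from_quat(o['tool_rot'])
m=(P[...,2]>.055)&(P[...,0]>.6)&(P[...,0]<.78)&(P[...,1]>-.14)&(P[...,1]<0); p=P[m]; q=A.inv().apply(p-o['position']); print(len(p)); rect(p,'rod')
q=q[::max(1,len(q)//25)]; print(np.round(q*1000).astype(int).tolist())
E
```

```text
t 5.22 p [ 0.6774 -0.1844  0.0795] w 0.0186 f [ 0.1 -0.4  0.5]
[[0.007, 0.227, 0.974], [-0.003, 0.974, -0.227], [-1.0, -0.001, 0.007]] q [-0.42  0.79  1.33  0.    1.01 -0.2 ]
1517
rod 1517 c [ 646.4 -133.4] size [ 47.9 121.7] a 65.7 z [0.387 0.436 0.483]
[[-410, 77, -94], [-404, 62, -77], [-404, 51, -87], [-388, 64, -47], [-389, 54, -61], [-384, 54, -46], [-381, 51, -42], [-378, 49, -50], [-370, 54, -72], [-372, 47, -32], [-359, 57, -78], [-361, 52, -49], [-361, 49, -26], [-361, 45, -6], [-351, 53, 13], [-342, 60, -66], [-345, 53, -45], [-345, 48, -14], [-335, 56, -72], [-336, 51, -39], [-325, 59, -84], [-328, 51, -39], [-322, 52, -51], [-319, 49, -33], [-306, 53, -50], [-111, 36, -69]]
```

```bash
python3 - <<'E'
from h import *
st(); im,P=cloud('wrist'); cv2.imwrite('pics/w2.png',im)
im,P=cloud('side'); cv2.imwrite('pics/s2.png',im[200:400,220:460])
E
```

```text
t 5.28 p [ 0.6757 -0.1837  0.0773] w 0.0169 f [-0.9  0.6 -0.5]
[[0.002, 0.227, 0.974], [-0.001, 0.974, -0.227], [-1.0, -0.001, 0.003]] q [-0.42  0.79  1.34 -0.    1.01 -0.2 ]
```

View pics/w2.png

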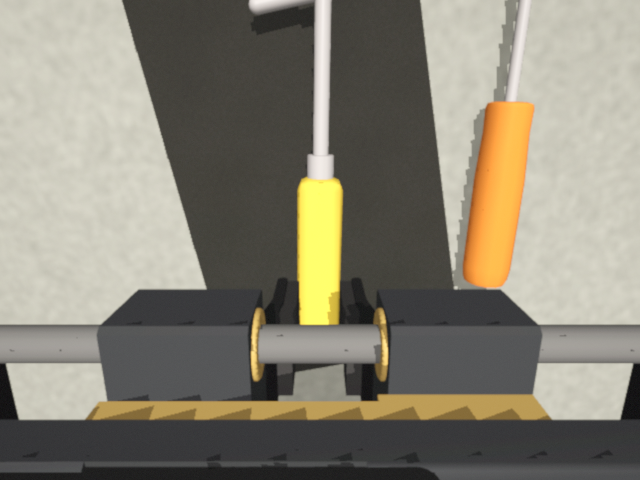

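The fingers hadn't finished closing when I lifted, so the handle (320,250) still lies on the mat, centred under the tool. I'll descend again and wait longer.

arm_command(
  plan=[
    [0,0,0,0,0,0,5],
    [0,0,0,0,0,0,5],
    [0,0,0,0,0,0,5],
    [0,0,0,0,0,0,5],
    [2.5,0,0,0,0,0,5],
    [2.5,0,0,0,0,0,5],
    [1.7,0,0,0,0,0,5],
    [0,0,0,0,0,0,5],
    [0,0,0,0,0,0,5],
  ],
)

```text
time: 6.5
position: [0.6735, -0.1828, 0.0037]
tool_rot: [0.081, 0.704, -0.08, 0.701]
ft_force: [0.4, -0.9, -0.1]
grip_width: 0.0502
```

```bash
python3 - <<'E'
from h import *
st()
E
```

```text
t 6.5 p [ 0.6735 -0.1828  0.0037] w 0.0502 f [ 0.4 -0.9 -0.1]
[[-0.004, 0.227, 0.974], [0.002, 0.974, -0.227], [-1.0, 0.001, -0.004]] q [-0.42  0.89  1.36 -0.    0.9  -0.2 ]
```

arm_command(
  plan=[
    [-0.4,0,0,0,0,0,1.5],
    [0,0,0,0,0,0,1.5],
    [0,0,0,0,0,0,1.5],
    [0,0,0,0,0,0,1.5],
    [0,0,0,0,0,0,1.5],
    [0,0,0,0,0,0,1.5],
    [0,0,0,0,0,0,1.5],
    [0,0,0,0,0,0,1.5],
  ],
  grip_force=45,
)

```text
time: 7.5
position: [0.6741, -0.183, 0.0085]
tool_rot: [0.081, 0.703, -0.081, 0.702]
ft_force: [0.4, -0.7, 0.2]
grip_width: 0.0239
```

arm_command(
  plan=[
    [-3,0,0,0,0,0,1.5],
    [-4,0,0,0,0,0,1.5],
    [0,0,0,0,0,0,1.5],
    [0,0,0,0,0,0,1.5],
  ],
)

```text
time: 8.0
position: [0.6709, -0.1817, 0.0759]
tool_rot: [0.082, 0.706, -0.08, 0.699]
ft_force: [0.2, 0.1, -3.0]
grip_width: 0.0236
```

```bash
python3 - <<'E'
from h import *
o=st(); im,P=cloud('wrist'); A=R.from_quat(o['tool_rot'])
q=A.inv().apply(P.reshape(-1,3)-o['position']).reshape(P.shape)*1000
y=q[...,1]; m=(abs(q[...,2])<45)&(q[...,0]<30)&(q[...,0]>-60)&(y>20)&(V<280)
print(m.sum())
for lo in range(40,150,10):
    s=q[m&(y>lo)&(y<lo+10)]; 
    if len(s): print(lo,len(s),'x',np.round(np.percentile(s[:,0],[5,50])),'z',np.round(np.percentile(s[:,2],[2,50,98])))
E
```

```text
t 8.0 p [ 0.6709 -0.1817  0.0759] w 0.0236 f [ 0.2  0.1 -3. ]
[[-0.011, 0.227, 0.974], [0.005, 0.974, -0.227], [-1.0, 0.002, -0.011]] q [-0.42  0.79  1.34 -0.    1.02 -0.2 ]
9324
40 1436 x [-18. -14.] z [-10.  -0.  10.]
50 943 x [-14. -11.] z [-6. -0.  7.]
60 607 x [-11. -10.] z [-4.  0.  4.]
70 652 x [-11. -10.] z [-3.  0.  4.]
80 660 x [-11. -10.] z [-3.  1.  4.]
90 728 x [-11. -10.] z [-3.  1.  5.]
100 752 x [-11. -10.] z [-3.  1.  4.]
110 189 x [-11. -10.] z [-3.  1.  5.]
```

```bash
cat >> h.py <<'E'
PSI=5.25; O=np.array([.4988,.4334])
def M(x,y,z): # machine mm -> world m
    c,s=np.cos(np.radians(PSI)),np.sin(np.radians(PSI)); return np.array([O[0]+(c*x-s*y)/1000,O[1]+(s*x+c*y)/1000,z/1000])
E
python3 - <<'E'
from h import *
rows([(M(50,-330,80),down(PSI),6)],1.5)
E
```

```text
[[0, 4.4, -2.6, -0.05, 0, 0, 1.5], [-0.1, 4.5, -2.4, -0.05, 0, 0, 1.5], [0, 4.6, -2.1, -0.05, 0, 0, 1.5], [0, 4.7, -2, -0.05, 0, 0, 1.5], [0, 4.8, -1.6, -0.05, 0, 0, 1.5], [-0.1, 4.9, -1.5, -0.05, 0, 0, 1.5]]
```

arm_command(
  plan=[
    [0,4.4,-2.6,-0.06,0,0,1.5],
    [-0.1,4.5,-2.4,-0.06,0,0,1.5],
    [0,4.6,-2.1,-0.06,0,0,1.5],
    [0,4.7,-2,-0.05,0,0,1.5],
    [0,4.8,-1.6,-0.05,0,0,1.5],
    [-0.1,3.5,-1.0,-0.05,0,0,1.5],
    [0,0,0,0,0,0,1.5],
    [0,0,0,0,0,0,1.5],
  ],
)

```text
time: 9.05
position: [0.5691, 0.0998, 0.0688]
tool_rot: [-0.036, 0.715, 0.041, 0.697]
ft_force: [-0.1, -0.4, -2.3]
grip_width: 0.024
```

```bash
python3 - <<'E'
from h import *
st(); im,P=cloud('side'); cv2.imwrite('pics/s3.png',cv2.resize(im[120:280,170:410],None,fx=3,fy=3,interpolation=2))
im,P=cloud('top'); rect(P[hsvm(im,(100,150,60),(125,255,255))&(P[...,2]>.065)&(U>420)],'bin')
print(go(M(50,-330,44),down(PSI))); print(go(M(50,-247,44),down(PSI)))
E
```

```text
t 9.05 p [0.5691 0.0998 0.0688] w 0.024 f [-0.1 -0.4 -2.3]
[[-0.026, -0.109, 0.994], [0.005, 0.994, 0.109], [-1.0, 0.008, -0.026]] q [-0.02  0.69  1.65  0.01  0.83 -0.14]
bin 603 c [ 486.1 -389.9] size [200.9 198.4] a 76.5 z [0.066 0.073 0.08 ]
(array([2.47, 0.87, 1.13]), array([ 0.016, -0.026, -0.008]))
(array([2.54, 9.17, 1.26]), array([ 0.016, -0.026, -0.008]))
```

View pics/s3.png

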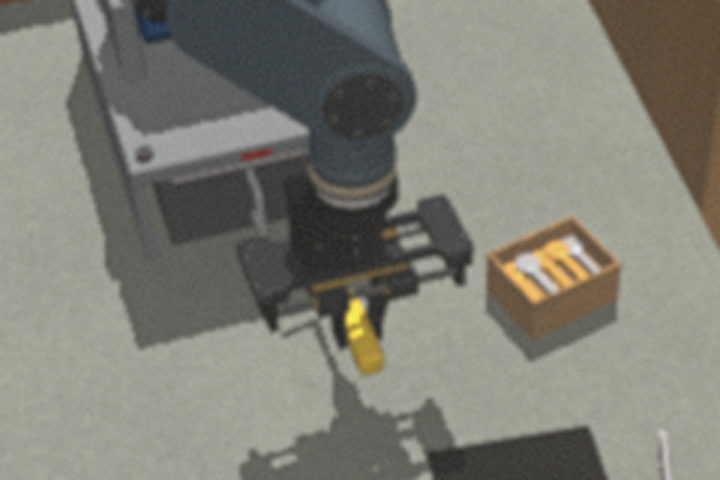

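The side crop shows the eye bar upright at crop (257,200), the hook pointing to the machine to its right, and free space. I'll check the bar's depth.

```bash
python3 - <<'E'
from h import *
im,P=cloud('side')
c,s=np.cos(np.radians(PSI)),np.sin(np.radians(PSI))
for v in range(174,202,4):
    for u in range(250,262,2):
        d=P[v,u,:2]-O; x,y=c*d[0]+s*d[1],-s*d[0]+c*d[1]; print((u,v),np.round([x*1000,y*1000,P[v,u,2]*1000]).astype(int),im[v,u].max(),end='|')
    print()
E
```

```text
(250, 174) [ -13 -151  136] 106|(252, 174) [  4 -82  76] 106|(254, 174) [  9 -86  77] 110|(256, 174) [ 16 -81  72] 101|(258, 174) [ 21 -88  76] 89|(260, 174) [ 25 -97  82] 76|
(250, 178) [ -6 -95  73] 64|(252, 178) [  -1 -102   78] 95|(254, 178) [   4 -106   79] 107|(256, 178) [ 12 -97  70] 62|(258, 178) [ 18 -96  68] 64|(260, 178) [ 23 -99  69] 61|
(250, 182) [ -7 -92  56] 65|(252, 182) [  -2 -100   61] 66|(254, 182) [   0 -122   78] 107|(256, 182) [   4 -131   84] 97|(258, 182) [ 16 -96  52] 64|(260, 182) [ 23 -94  48] 62|
(250, 186) [ -9 -98  45] 66|(252, 186) [ -3 -96  42] 61|(254, 186) [  3 -98  42] 81|(256, 186) [   1 -141   78] 113|(258, 186) [ 15 -95  36] 72|(260, 186) [ 21 -97  35] 63|
(250, 190) [-11 -99  31] 69|(252, 190) [ -5 -99  29] 64|(254, 190) [  1 -98  26] 97|(256, 190) [   0 -137   60] 116|(258, 190) [ 13 -99  23] 77|(260, 190) [ 19 -99  21] 63|
(250, 194) [-13 -97  14] 61|(252, 194) [ -6 -96  11] 63|(254, 194) [  0 -95   8] 85|(256, 194) [  -1 -136   44] 112|(258, 194) [   4 -139   44] 97|(260, 194) [ 18 -95   2] 82|
(250, 198) [-14 -99  -1] 96|(252, 198) [  -9 -106    3] 97|(254, 198) [  -3 -101   -3] 92|(256, 198) [   2 -107    1] 89|(258, 198) [   3 -137   27] 94|(260, 198) [  14 -111    0] 94|
```

arm_command(
  plan=[
    [1.3,0.5,0.6,0.016,-0.026,0,1.5],
    [1.2,0.4,0.6,0,0,0,1.5],
    [0,2.5,0,0,0,0,1.5],
    [0,2.5,0,0,0,0,1.5],
    [0,0,0,0,0,0,1.5],
    [0,0,0,0,0,0,1.5],
  ],
)

```text
time: 9.95
position: [0.5812, 0.1548, 0.0423]
tool_rot: [-0.027, 0.705, 0.032, 0.708]
ft_force: [-0.5, -0.0, -2.5]
grip_width: 0.0238
```

```bash
python3 - <<'E'
from h import *
st(); print(go(M(50,-247,44),down(PSI)))
E
```

```text
t 9.95 p [0.5812 0.1548 0.0423] w 0.0238 f [-0.5 -0.  -2.5]
[[0.003, -0.082, 0.997], [0.007, 0.997, 0.082], [-1.0, 0.007, 0.004]] q [ 0.07  0.74  1.63  0.01  0.77 -0.02]
(array([-0.15,  3.8 , -0.69]), array([-0.009,  0.004, -0.007]))
```

Next, in behind the bar line, then sideways.

arm_command(
  plan=[
    [-0.1,1.9,-0.3,-0.009,0.004,-0.007,1.5],
    [0,1.8,-0.3,0,0,0,1.5],
    [0,0,0,0,0,0,1.5],
    [0,0,0,0,0,0,1.5],
  ],
)

```text
time: 10.45
position: [0.5718, 0.1926, 0.0435]
tool_rot: [-0.033, 0.707, 0.032, 0.706]
ft_force: [-0.8, -0.4, -1.8]
grip_width: 0.0236
```

```bash
python3 - <<'E'
from h import *
st(); print(go(M(16,-247,44),down(PSI)));im,P=cloud('side'); cv2.imwrite('pics/s4.png',cv2.resize(im[140:240,220:340],None,fx=4,fy=4,interpolation=2))
E
```

```text
t 10.45 p [0.5718 0.1926 0.0435] w 0.0236 f [-0.8 -0.4 -1.8]
[[-0.0, -0.091, 0.996], [-0.001, 0.996, 0.091], [-1.0, -0.001, -0.001]] q [ 0.14  0.74  1.62 -0.    0.78  0.05]
(array([-0.05, -0.05, -3.46]), array([-0.001, -0.001,  0.001]))
```

View pics/s4.png

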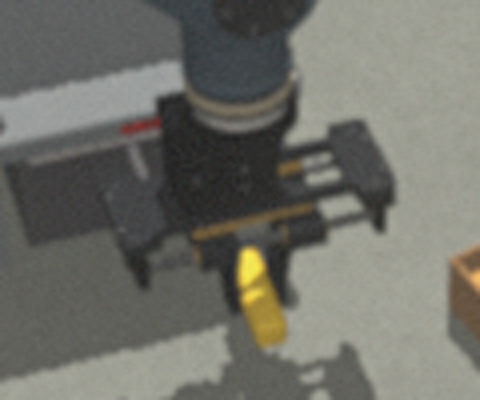

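The view is blocked by the gripper, so I'll go by force from here.

arm_command(
  plan=[
    [0,0,-1.2,0,0,0,1.5],
    [0,0,-1.2,0,0,0,1.5],
    [0,0,-1,0,0,0,1.5],
    [0,0,0,0,0,0,1.5],
    [0,0,0,0,0,0,1.5],
  ],
)

```text
time: 11.12
position: [0.5346, 0.188, 0.0436]
tool_rot: [-0.032, 0.707, 0.031, 0.706]
ft_force: [0.2, -0.6, -1.7]
grip_width: 0.0237
```

arm_command(
  plan=[
    [0,-0.7,0,0,0,0,1.5],
    [0,-0.7,0,0,0,0,1.5],
    [0,-0.7,0,0,0,0,1.5],
    [0,-0.7,0,0,0,0,1.5],
  ],
)

```text
time: 11.62
position: [0.5377, 0.1599, 0.0435]
tool_rot: [-0.031, 0.707, 0.032, 0.706]
ft_force: [-0.1, 2.6, -1.3]
grip_width: 0.0238
```

```bash
python3 - <<'E'
from h import *
st(); print(go(M(16,-247,44),down(PSI)))
E
```

```text
t 11.62 p [0.5377 0.1599 0.0435] w 0.0238 f [-0.1  2.6 -1.3]
[[-0.002, -0.088, 0.996], [0.001, 0.996, 0.088], [-1.0, 0.001, -0.002]] q [ 0.09  0.71  1.73  0.    0.71 -0.  ]
(array([-0.05,  2.9 ,  0.22]), array([-0.003, -0.002, -0.001]))
```

arm_command(
  plan=[
    [0,-1.5,0.05,0,0,0,1.5],
    [0,-2,0,0,0,0,1.5],
    [0,-2,0.05,0,0,0,1.5],
    [0,-2,0,0,0,0,1.5],
    [0,-2,0,0,0,0,1.5],
    [0,-2,0,0,0,0,1.5],
    [0,-2,0,0,0,0,1.5],
    [0,-2,0,0,0,0,1.5],
    [0,-2,0,0,0,0,1.5],
    [0,-2,0,0,0,0,1.5],
    [0,-1.5,0,0,0,0,1.5],
  ],
)

```text
time: 13.0
position: [0.5546, -0.0577, 0.0421]
tool_rot: [-0.026, 0.709, 0.032, 0.704]
ft_force: [-2.1, 4.2, -2.8]
grip_width: 0.0238
```

```bash
cat >> h.py <<'E'
def toM(P):
    c,s=np.cos(np.radians(PSI)),np.sin(np.radians(PSI)); d=P[...,:2]-O
    return np.stack([(c*d[...,0]+s*d[...,1])*1000,(-s*d[...,0]+c*d[...,1])*1000,P[...,2]*1000],-1)
E
python3 - <<'E'
from h import *
o=st(); print('M',toM(np.array(o['position']))); im,P=cloud('top'); cv2.imwrite('pics/t5.png',cv2.resize(im[180:380,180:420],None,fx=3,fy=3,interpolation=2))
m=toM(P); k=(m[...,2]>75)&(m[...,2]<84)&(m[...,0]>-80)&(m[...,0]<-20)&(m[...,1]<-160)
print(np.percentile(m[k][:,1],[1,5,50,95]))
E
```

```text
t 13.0 p [ 0.5546 -0.0577  0.0421] w 0.0238 f [-2.1  4.2 -2.8]
[[-0.006, -0.082, 0.997], [0.007, 0.997, 0.082], [-1.0, 0.008, -0.006]] q [-0.31  0.71  1.73  0.01  0.71 -0.39]
M [  10.61570977 -494.13954415   42.11067785]
[-944.13998811 -940.3385192  -729.32496013 -178.64584601]
```

View pics/t5.png

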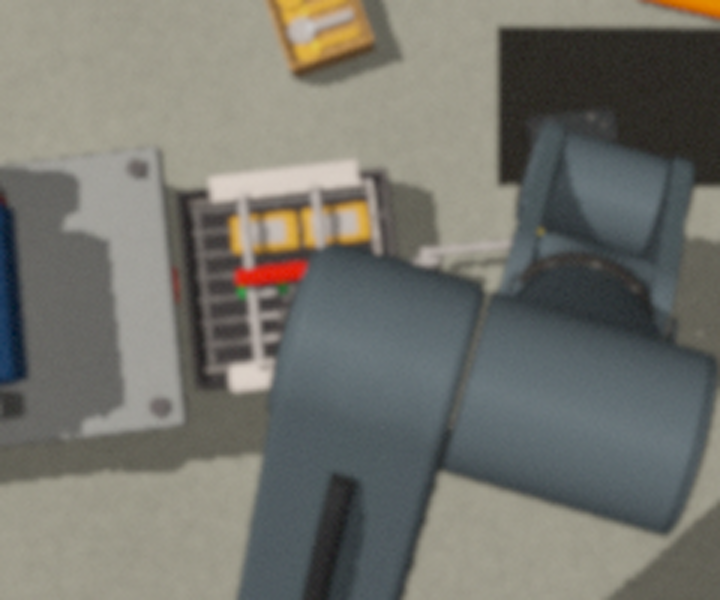

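Drawer is out about 0.24 m, with two locks and some green bits visible. A little more to go.

arm_command(
  plan=[
    [0,-0.8,0,0.008,0,0,1.5],
    [0,-0.8,0,0,0,0,1.5],
    [0,0,0,0,0,0,1.5],
    [0,0,0,0,0,0,1.5],
  ],
)

```text
time: 13.55
position: [0.5572, -0.0775, 0.0422]
tool_rot: [-0.024, 0.708, 0.027, 0.705]
ft_force: [-0.5, 0.9, -2.3]
grip_width: 0.0241
```

```bash
python3 - <<'E'
from h import *
o=st(); print('M',toM(np.array(o['position']))); print(go(M(50,-480,42),down(PSI)))
E
```

```text
t 13.55 p [ 0.5572 -0.0775  0.0422] w 0.0241 f [-0.5  0.9 -2.3]
[[-0.004, -0.073, 0.997], [0.004, 0.997, 0.073], [-1.0, 0.005, -0.003]] q [-0.34  0.71  1.72  0.    0.71 -0.41]
M [  11.36118316 -514.06329271   42.1870929 ]
(array([0.02, 3.48, 3.8 ]), array([-0.019, -0.003, -0.005]))
```

arm_command(
  plan=[
    [0,0.8,0,-0.019,0,0,1.5],
    [0,0,0,0,0,0,1.5],
    [0,0,1.5,0,0,0,1.5],
    [0,0,1.5,0,0,0,1.5],
    [0,0,1.5,0,0,0,1.5],
    [0,0,0,0,0,0,1.5],
    [0,-3,0,0,0,0,1.5],
    [0,-3,0,0,0,0,1.5],
    [-3,-2,0,0,0,0,1.5],
    [-2.5,0,0,0,0,0,1.5],
    [0,0,0,0,0,0,1.5],
  ],
)

```text
time: 14.92
position: [0.6133, -0.1452, 0.0972]
tool_rot: [-0.033, 0.707, 0.036, 0.705]
ft_force: [-0.4, 0.1, -2.6]
grip_width: 0.0239
```

```bash
python3 - <<'E'
from h import *
o=st(); print('M',toM(np.array(o['position']))); rows([((.674,-.183,.08),down(-13.8),3)],1.5)
E
```

```text
t 14.93 p [ 0.6133 -0.1452  0.0972] w 0.0239 f [-0.4  0.1 -2.6]
[[-0.003, -0.097, 0.995], [0.003, 0.995, 0.097], [-1.0, 0.003, -0.003]] q [-0.41  0.69  1.52  0.    0.94 -0.51]
M [  61.11755553 -586.64423003   97.19025962]
[[0.6, -1.5, 1.9, 0.11, 0, 0, 1.5], [0.5, -1.2, 2, 0.11, 0, 0, 1.5], [0.6, -1, 2.2, 0.11, 0, 0, 1.5]]
```

arm_command(
  plan=[
    [0.6,-1.5,1.9,0.11,0,0,1.5],
    [0.5,-1.2,2,0.11,0,0,1.5],
    [0.6,-1,2.2,0.11,0,0,1.5],
    [2,0,0,0,0,0,1.5],
    [2,0,0,0,0,0,1.5],
    [0,0,0,0,0,0,1.5],
    [0,0,0,0,0,0,1.5],
  ],
)

```text
time: 15.8
position: [0.6657, -0.1775, 0.0281]
tool_rot: [0.086, 0.71, -0.08, 0.694]
ft_force: [0.6, -0.9, -1.4]
grip_width: 0.0236
```

```bash
python3 - <<'E'
from h import *
st(); print(go((.674,-.183,.0085),down(-13.8)))
E
```

```text
t 15.8 p [ 0.6657 -0.1775  0.0281] w 0.0236 f [ 0.6 -0.9 -1.4]
[[-0.021, 0.233, 0.972], [0.011, 0.972, -0.233], [-1.0, 0.006, -0.023]] q [-0.42  0.85  1.36  0.    0.95 -0.19]
(array([ 1.94, -0.35,  0.98]), array([ 0.005, -0.023, -0.006]))
```

arm_command(
  plan=[
    [1,-0.2,0.5,0.005,-0.023,0,1.5],
    [0.7,-0.2,0.4,0,0,0,1.5],
    [0,0,0,0,0,0,1.5],
  ],
)

```text
time: 16.18
position: [0.6738, -0.1832, 0.0124]
tool_rot: [0.086, 0.701, -0.083, 0.703]
ft_force: [-0.3, -0.8, -1.6]
grip_width: 0.0234
```

```bash
python3 - <<'E'
from h import *
st(); print(go((.674,-.183,.0085),down(-13.8)))
E
```

```text
t 16.18 p [ 0.6738 -0.1832  0.0124] w 0.0234 f [-0.3 -0.8 -1.6]
[[0.003, 0.237, 0.972], [0.005, 0.972, -0.237], [-1.0, 0.005, 0.002]] q [-0.43  0.88  1.36  0.01  0.9  -0.19]
(array([0.39, 0.02, 0.01]), array([ 0.002,  0.002, -0.005]))
```

Lower the last 4 mm, release, rise.

arm_command(
  plan=[
    [0.4,0,0,0,0,0,1.5],
    [0,0,0,0,0,0,1.5],
    [0,0,0,0,0,0,6],
    [0,0,0,0,0,0,6],
    [0,0,0,0,0,0,6],
    [0,0,0,0,0,0,6],
    [0,0,0,0,0,0,6],
    [-4,0,0,0,0,0,6],
    [-6,0,0,0,0,0,6],
    [-6,0,0,0,0,0,6],
    [0,0,0,0,0,0,6],
  ],
)

```text
time: 17.55
position: [0.6745, -0.1843, 0.1742]
tool_rot: [0.086, 0.7, -0.083, 0.704]
ft_force: [0.6, -0.3, -0.3]
grip_width: 0.0601
```

```bash
python3 - <<'E'
from h import *
st(); p=M(0,-264,220); print(p); rows([(p,down(PSI),6)],6)
E
```

```text
t 17.55 p [ 0.6745 -0.1843  0.1742] w 0.0601 f [ 0.6 -0.3 -0.3]
[[0.005, 0.237, 0.972], [0.004, 0.972, -0.237], [-1.0, 0.005, 0.004]] q [-0.43  0.68  1.28  0.01  1.18 -0.19]
[0.52295643 0.1705075  0.22      ]
[[-0.6, 4.4, -3.3, -0.05, 0, 0, 6.0], [-0.7, 4.6, -3.1, -0.05, 0, 0, 6.0], [-0.6, 4.7, -2.8, -0.05, 0, 0, 6.0], [-0.7, 4.9, -2.6, -0.05, 0, 0, 6.0], [-0.6, 5, -2.4, -0.05, 0, 0, 6.0], [-0.7, 5.1, -2.1, -0.05, 0, 0, 6.0], [-0.6, 5.1, -1.8, -0.05, 0, 0, 6.0]]
```

arm_command(
  plan=[
    [-0.6,4.4,-3.3,-0.05,0,0,6],
    [-0.7,4.6,-3.1,-0.05,0,0,6],
    [-0.6,4.7,-2.8,-0.05,0,0,6],
    [-0.7,4.9,-2.6,-0.05,0,0,6],
    [-0.6,5,-2.4,-0.05,0,0,6],
    [-0.7,3,-2.1,-0.04,0,0,6],
    [0,0,-1,-0.04,0,0,6],
    [0,0,0,0,0,0,6],
  ],
)

```text
time: 18.55
position: [0.5243, 0.1066, 0.2071]
tool_rot: [-0.033, 0.709, 0.037, 0.704]
ft_force: [-0.2, -1.3, 0.5]
grip_width: 0.0595
```

```bash
python3 - <<'E'
from h import *
o=st(); print('M',toM(np.array(o['position'])));im,P=cloud('wrist'); cv2.imwrite('pics/w6.png',im); m=toM(P)
r=hsvm(im,(0,150,80),(8,255,255))|hsvm(im,(172,150,80),(180,255,255)); rect(m[r&(m[...,2]>112)&(m[...,2]<130)]/1000,'grip M')
it,Pt=cloud('top'); y=hsvm(it,(20,150,80),(35,255,255))&(U>390)&(U<445)&(V>195)&(V<235); rect(Pt[y],'hook handle'); rect(Pt[hsvm(it,(100,150,60),(125,255,255))&(Pt[...,2]>.065)&(U>420)],'bin')
E
```

```text
t 18.55 p [0.5243 0.1066 0.2071] w 0.0595 f [-0.2 -1.3  0.5]
[[-0.007, -0.1, 0.995], [0.005, 0.995, 0.1], [-1.0, 0.006, -0.007]] q [-0.01  0.43  1.67  0.01  1.05 -0.11]
M [  -4.55060504 -327.71577316  207.08797023]
grip M 3328 c [   3.4 -260.8] size [13.4 83.9] a 0.5 z [0.12  0.122 0.123]
hook handle 381 c [ 678.4 -187.3] size [94.3 35.5] a 75.7 z [0.001 0.025 0.033]
bin 596 c [ 485.6 -390.4] size [202.  197.7] a 76.5 z [0.066 0.073 0.08 ]
```

View pics/w6.png

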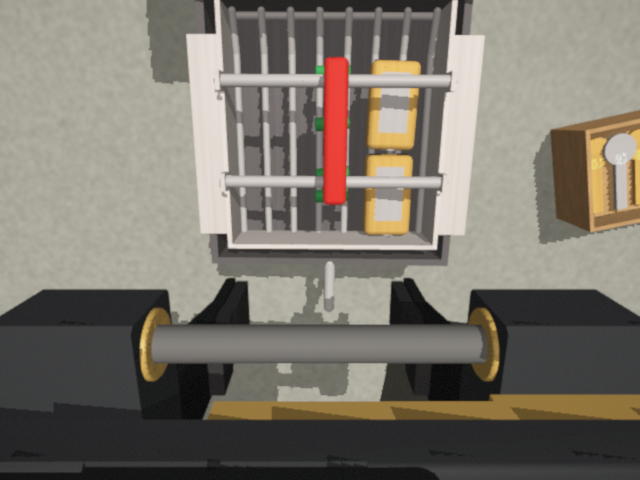

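The basket is as described: two locks right (395,100),(388,195), three bits visible under the grip near column 320, red grip at M(3.4,-261). The hook is back on the mat and the bin hasn't moved.

```bash
python3 - <<'E'
from h import *
rows([(M(3.4,-260.8,150),down(PSI),4)],6)
E
```

```text
[[1.4, 1.7, 0.2, 0, 0, 0, 6.0], [1.5, 1.7, 0.2, 0, 0, 0, 6.0], [1.4, 1.6, 0.2, 0, 0, 0, 6.0], [1.5, 1.7, 0.1, 0, 0, 0, 6.0]]
```

arm_command(
  plan=[
    [1.4,2.2,0.3,0.008,-0.007,0.006,6],
    [1.5,2.2,0.3,0,0,0,6],
    [1.4,2.1,0.2,0,0,0,6],
    [1,0,0,0,0,0,6],
    [0,0,0,0,0,0,6],
    [0,0,0,0,0,0,6],
  ],
)

```text
time: 19.4
position: [0.5332, 0.1687, 0.1519]
tool_rot: [-0.024, 0.705, 0.032, 0.708]
ft_force: [0.6, 1.0, 0.5]
grip_width: 0.0601
```

```bash
python3 - <<'E'
from h import *
o=st(); print('M',toM(np.array(o['position']))); print(go(M(3.4,-260.8,88),down(PSI)))
E
```

```text
t 19.4 p [0.5332 0.1687 0.1519] w 0.0601 f [0.6 1.  0.5]
[[0.004, -0.08, 0.997], [0.011, 0.997, 0.08], [-1.0, 0.011, 0.005]] q [0.1  0.53 1.67 0.01 0.93 0.01]
M [  10.00145298 -266.74097182  151.9441371 ]
(array([ 6.4 ,  0.52, -0.7 ]), array([-0.012,  0.005, -0.011]))
```

arm_command(
  plan=[
    [2,0.3,-0.4,-0.012,0.005,-0.011,6],
    [2,0.2,-0.3,0,0,0,6],
    [1.5,0,0,0,0,0,6],
    [0,0,0,0,0,0,6],
    [0,0,0,0,0,0,6],
  ],
)

```text
time: 20.02
position: [0.5299, 0.1704, 0.0987]
tool_rot: [-0.031, 0.704, 0.031, 0.709]
ft_force: [0.5, 0.6, 0.4]
grip_width: 0.0598
```

```bash
python3 - <<'E'
from h import *
o=st(); print('M',toM(np.array(o['position']))); print(go(M(3.4,-260.8,88),down(PSI)))
E
```

```text
t 20.02 p [0.5299 0.1704 0.0987] w 0.0598 f [0.5 0.6 0.4]
[[0.008, -0.087, 0.996], [-0.0, 0.996, 0.087], [-1.0, -0.001, 0.007]] q [ 0.11  0.61  1.72 -0.    0.81  0.02]
M [   6.86571508 -264.69575805   98.71963971]
(array([ 1.07,  0.39, -0.36]), array([-0.004,  0.007,  0.001]))
```

arm_command(
  plan=[
    [1,0.4,-0.4,-0.004,0.007,0,6],
    [0,0,0,0,0,0,6],
    [0,0,0,0,0,0,0.8],
    [0,0,0,0,0,0,0.8],
    [0,0,0,0,0,0,0.8],
    [0,0,0,0,0,0,0.8],
    [0,0,0,0,0,0,0.8],
    [0,0,0,0,0,0,0.8],
    [0,0,0,0,0,0,0.8],
    [0,0,0,0,0,0,0.8],
  ],
  grip_force=60,
)

```text
time: 21.28
position: [0.5265, 0.1745, 0.0897]
tool_rot: [-0.033, 0.705, 0.032, 0.708]
ft_force: [1.1, 0.4, 0.5]
grip_width: 0.0134
```

```bash
python3 - <<'E'
from h import *
o=st(); print('M',toM(np.array(o['position'])))
E
```

```text
t 21.27 p [0.5265 0.1745 0.0897] w 0.0134 f [1.1 0.4 0.5]
[[0.003, -0.092, 0.996], [-0.001, 0.996, 0.092], [-1.0, -0.001, 0.003]] q [ 0.12  0.62  1.72 -0.    0.79  0.03]
M [   3.94511127 -260.33387294   89.67990202]
```

arm_command(
  plan=[
    [-2,0,0,0,0,0,0.8],
    [-2,0,0,0,0,0,0.8],
    [-2.2,0,0,0,0,0,0.8],
    [0,0,0,0,-0.1,0,0.8],
    [0,0,0,0,-0.1,0,0.8],
    [0,0,0,0,0,0,0.8],
    [0,0,0,0,0,0,0.8],
  ],
)

```text
time: 22.15
position: [0.5184, 0.1735, 0.1461]
tool_rot: [-0.029, 0.638, 0.035, 0.769]
ft_force: [0.0, 0.8, -5.3]
grip_width: 0.0133
```

```bash
python3 - <<'E'
from h import *
o=st(); print('M',toM(np.array(o['position'])))
im,P=cloud('wrist'); cv2.imwrite('pics/w7.png',im)
E
```

```text
t 22.15 p [0.5184 0.1735 0.1461] w 0.0133 f [ 0.   0.8 -5.3]
[[0.183, -0.09, 0.979], [0.016, 0.996, 0.089], [-0.983, -0.001, 0.184]] q [ 0.12  0.48  1.84 -0.01  0.64  0.04]
M [  -4.24643276 -260.60956899  146.05284959]
```

View pics/w7.png

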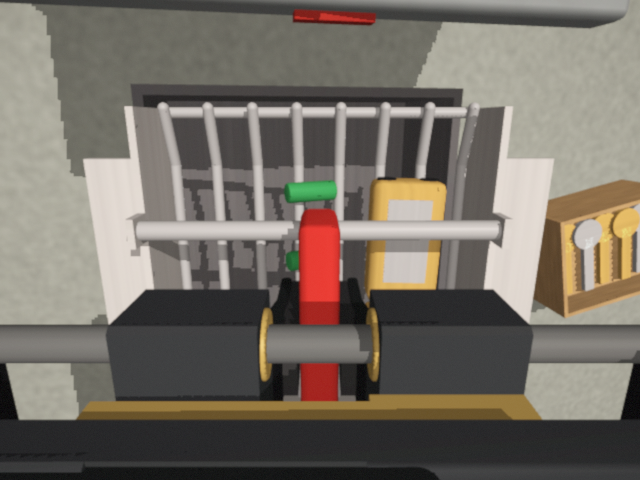

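The held basket is tilted, one bit at (310,190), another at (292,258), and a lock at (405,235). I'll shake along x now.

arm_command(
  plan=[
    [0,0,1,0,0,0,0.8],
    [0,0,-2,0,0,0,0.8],
    [0,0,2,0,0,0,0.8],
    [0,0,-2,0,0,0,0.8],
    [0,0,2,0,0,0,0.8],
    [0,0,-2,0,0,0,0.8],
    [0,0,2,0,0,0,0.8],
    [0,0,-2,0,0,0,0.8],
    [0,0,2,0,0,0,0.8],
    [0,0,-1,0,0,0,0.8],
    [0,0,0,0,0,0,0.8],
  ],
)

```text
time: 23.58
position: [0.5343, 0.174, 0.1471]
tool_rot: [-0.028, 0.635, 0.034, 0.771]
ft_force: [-1.4, 0.2, -5.3]
grip_width: 0.0131
```

```bash
python3 - <<'E'
from h import *
o=st(); print('M',toM(np.array(o['position'])))
im,P=cloud('wrist'); cv2.imwrite('pics/w8.png',im[80:320]); g=hsvm(im,(45,100,40),(80,255,255)); n,l,s,c=cv2.connectedComponentsWithStats(g.astype(np.uint8)); m=toM(P)
for i in range(1,n):
    if s[i,4]>15: print(s[i,4],np.round(c[i]),np.round(np.nanmedian(m[l==i],0)))
im,P=cloud('side'); g=hsvm(im,(45,100,40),(80,255,255)); n,l,s,c=cv2.connectedComponentsWithStats(g.astype(np.uint8)); m=toM(P)
for i in range(1,n):
    if s[i,4]>3: print('side',s[i,4],np.round(c[i]),np.round(np.nanmedian(m[l==i],0)))
cv2.imwrite('pics/s8.png',cv2.resize(im[140:300,170:370],None,fx=4,fy=4,interpolation=2))
E
```

```text
t 23.57 p [0.5343 0.174  0.1471] w 0.0131 f [-1.4  0.2 -5.3]
[[0.19, -0.088, 0.978], [0.017, 0.996, 0.086], [-0.982, -0.0, 0.191]] q [ 0.12  0.49  1.81 -0.01  0.65  0.04]
M [  11.56768144 -261.59812519  147.09080406]
924 [308. 190.] [  12. -219.  114.]
220 [292. 262.] [   4. -254.  116.]
side 20 [275. 210.] [  19. -291.  114.]
side 4 [274. 214.] [  11. -309.  117.]
```

View pics/s8.png

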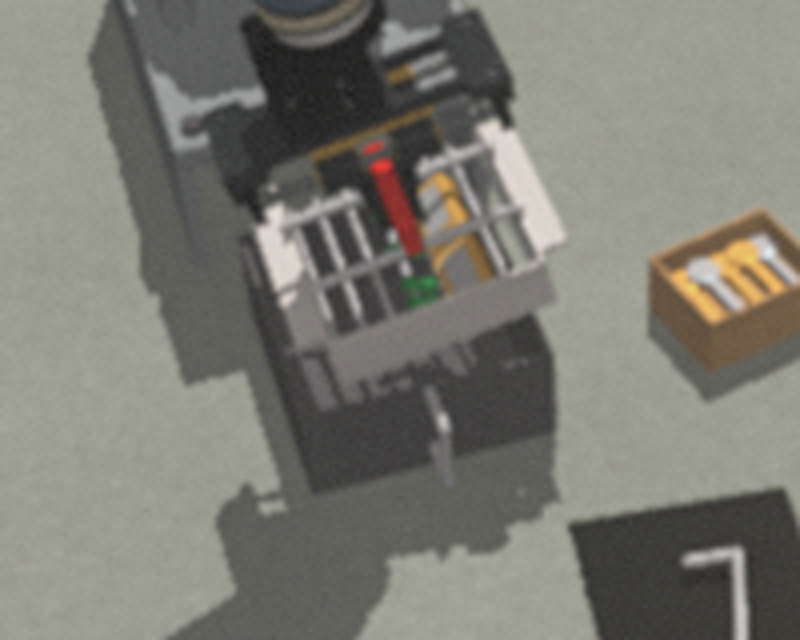

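The shake was too gentle; the bits are unchanged at (308,190) and (292,262). I'll tilt further and shake harder.

arm_command(
  plan=[
    [-0.7,0,-1,0,-0.1,0,0.8],
    [0,0,0,0,0,0,0.8],
    [0,0,3,0,0,0,0.8],
    [0,0,-3,0,0,0,0.8],
    [0,0,3,0,0,0,0.8],
    [0,0,-3,0,0,0,0.8],
    [0,0,3,0,0,0,0.8],
    [0,0,-3,0,0,0,0.8],
    [0,0,3,0,0,0,0.8],
    [0,0,-3,0,0,0,0.8],
    [0,0,0,0,0,0,0.8],
  ],
)

```text
time: 25.05
position: [0.5154, 0.1711, 0.1465]
tool_rot: [-0.026, 0.608, 0.034, 0.793]
ft_force: [-0.9, -0.4, -5.5]
grip_width: 0.0134
```

```bash
cat >> h.py <<'E'
def green():
    o=st(); print('M',toM(np.array(o['position'])).round(1))
    for n_ in('wrist','side'):
        im,P=cloud(n_); g=hsvm(im,(45,100,40),(80,255,255)); n,l,s,c=cv2.connectedComponentsWithStats(g.astype(np.uint8)); m=toM(P)
        for i in range(1,n):
            if s[i,4]>3: print(n_,s[i,4],np.round(c[i]),np.round(np.nanmedian(m[l==i],0)))
        if n_=='wrist': cv2.imwrite('pics/wl.png',im[80:330])
E
python3 -c "
from h import *
green()"
```

```text
t 25.05 p [0.5154 0.1711 0.1465] w 0.0134 f [-0.9 -0.4 -5.5]
[[0.258, -0.086, 0.962], [0.022, 0.996, 0.083], [-0.966, -0.001, 0.258]] q [ 0.12  0.46  1.91 -0.02  0.51  0.05]
M [  -7.5 -262.7  146.5]
wrist 1011 [281. 194.] [ -17. -222.  114.]
wrist 1064 [257. 258.] [ -30. -257.  103.]
side 7 [258. 197.] [ -14. -224.  111.]
side 13 [269. 234.] [  -3. -280.   16.]
```

arm_command(
  plan=[
    [-0.5,0,1,0,0,0,0.8],
    [0,0,3,0,0,0,0.8],
    [0,0,-3.5,0,0,0,0.8],
    [0,0,3.5,0,0,0,0.8],
    [0,0,-3.5,0,0,0,0.8],
    [0,0,3.5,0,0,0,0.8],
    [0,0,-3.5,0,0,0,0.8],
    [0,0,3.5,0,0,0,0.8],
    [0,0,-3.5,0,0,0,0.8],
    [0,0,3,0,0,0,0.8],
    [0,0,-2.5,0,0,0,0.8],
    [0,0,0,0,0,0,0.8],
  ],
)

```text
time: 26.65
position: [0.4975, 0.1677, 0.1463]
tool_rot: [-0.028, 0.638, 0.032, 0.769]
ft_force: [0.3, 0.2, -6.4]
grip_width: 0.0136
```

```bash
python3 -c "
from h import *
green()"
```

```text
t 26.65 p [0.4975 0.1677 0.1463] w 0.0136 f [ 0.3  0.2 -6.4]
[[0.184, -0.085, 0.979], [0.014, 0.996, 0.084], [-0.983, -0.002, 0.184]] q [ 0.12  0.45  1.89 -0.01  0.61  0.04]
M [ -25.7 -264.5  146.3]
wrist 298 [273. 167.] [ -34. -222.   17.]
wrist 48 [250. 173.] [ -50. -225.   17.]
wrist 130 [211. 205.] [ -77. -246.   16.]
wrist 117 [293. 396.] [ -35. -336.  113.]
side 7 [252. 223.] [ -38. -210.    6.]
side 10 [269. 234.] [  -3. -278.   17.]
```

View pics/wl.png

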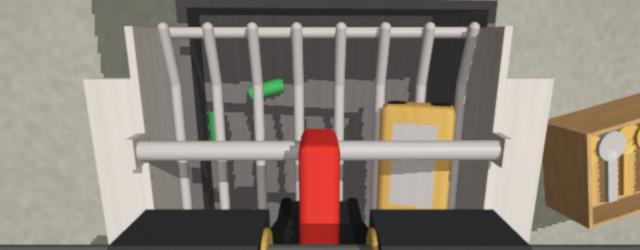

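Two bits are in the drawer in this view at (265,88) and (212,125). One more blob by the front wall, hidden by the gripper, is still in the basket. Recentre and shake again.

arm_command(
  plan=[
    [-0.5,0.3,3,0,-0.1,0,0.8],
    [0,0,3,0,-0.05,0,0.8],
    [0,0,-3,0,0,0,0.8],
    [0,0,3.5,0,0,0,0.8],
    [0,0,-3.5,0,0,0,0.8],
    [0,0,3.5,0,0,0,0.8],
    [0,0,-3.5,0,0,0,0.8],
    [0,0,3.5,0,0,0,0.8],
    [0,0,-3.5,0,0,0,0.8],
    [0,0,3.5,0,0,0,0.8],
    [0,0,-3,0,0,0,0.8],
    [0,0,0,0,0,0,0.8],
  ],
)

```text
time: 28.25
position: [0.5065, 0.1693, 0.1485]
tool_rot: [-0.027, 0.607, 0.032, 0.794]
ft_force: [-0.8, -0.3, -6.5]
grip_width: 0.0135
```

```bash
python3 -c "
from h import *
green()
print(go(M(0,-261,190),down(PSI)))
"
```

```text
t 28.25 p [0.5065 0.1693 0.1485] w 0.0135 f [-0.8 -0.3 -6.5]
[[0.262, -0.083, 0.962], [0.017, 0.997, 0.081], [-0.965, -0.005, 0.262]] q [ 0.12  0.45  1.93 -0.03  0.5   0.06]
M [ -16.5 -263.7  148.5]
wrist 441 [238. 170.] [ -38. -223.   17.]
wrist 209 [189. 206.] [ -72. -246.   17.]
wrist 170 [289. 248.] [  -5. -282.   17.]
wrist 13 [369. 298.] [  60. -330.   15.]
side 9 [269. 234.] [  -3. -277.   17.]
side 5 [243. 233.] [ -71. -252.   18.]
(array([-3.4 ,  0.26,  1.61]), array([-0.009,  0.286,  0.005]))
```

arm_command(
  plan=[
    [-1,0.2,0.8,0,0.15,0,0.8],
    [-1,0,0.8,0,0.14,0,0.8],
    [-1,0,0,0,0,0,0.8],
    [0,0,0,0,0,0,0.8],
    [0,0,0,0,0,0,0.8],
  ],
)

```text
time: 28.98
position: [0.5327, 0.1738, 0.1885]
tool_rot: [-0.03, 0.706, 0.028, 0.707]
ft_force: [0.1, 0.0, -5.4]
grip_width: 0.0133
```

```bash
python3 -c "
from h import *
green()
im,P=cloud('side'); im2,_=cloud('wrist')
a=cv2.resize(im[140:300,170:370],None,fx=4,fy=3.75,interpolation=2); cv2.imwrite('pics/s9.png',a)
"
```

```text
t 28.98 p [0.5327 0.1738 0.1885] w 0.0133 f [ 0.1  0.  -5.4]
[[0.001, -0.083, 0.997], [-0.003, 0.997, 0.083], [-1.0, -0.003, 0.0]] q [ 0.12  0.48  1.63 -0.    1.03  0.04]
M [  10.  -261.6  188.5]
wrist 136 [268. 163.] [ -31. -221.   17.]
wrist 105 [248. 169.] [ -47. -225.   17.]
wrist 57 [212. 198.] [ -78. -248.   15.]
side 22 [252. 224.] [ -39. -226.   17.]
side 14 [269. 233.] [  -2. -271.   16.]
```

View pics/s9.png

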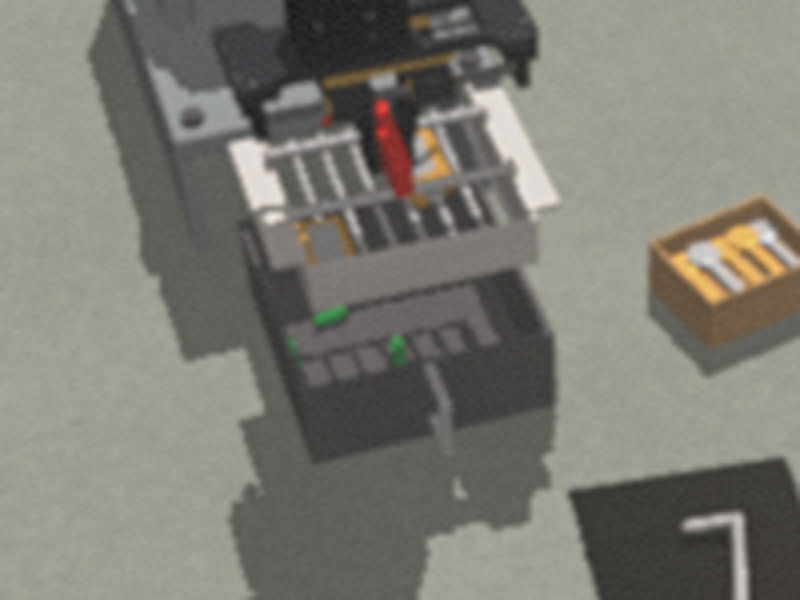

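The side view shows the basket level, one lock slid to the near-left corner (325,240), and bits in the drawer at (330,316), (398,348), (292,348). A fourth sits near the front wall, seen by the wrist camera. One counter-tilt round will expose any hidden bit.

arm_command(
  plan=[
    [1.7,0,0,0,0.15,0,0.8],
    [1.7,0,0,0,0.14,0,0.8],
    [0,0,-3,0,0,0,0.8],
    [0,0,3,0,0,0,0.8],
    [0,0,-3.5,0,0,0,0.8],
    [0,0,3.5,0,0,0,0.8],
    [0,0,-3.5,0,0,0,0.8],
    [0,0,3.5,0,0,0,0.8],
    [0,0,-3.5,0,0,0,0.8],
    [0,0,3.5,0,0,0,0.8],
    [0,0,-2,0,0,0,0.8],
    [0,0,0,0,0,0,0.8],
  ],
)

```text
time: 30.68
position: [0.492, 0.1703, 0.1372]
tool_rot: [-0.036, 0.817, 0.022, 0.575]
ft_force: [-0.1, 0.5, -5.0]
grip_width: 0.0137
```

```bash
python3 -c "
from h import *
green()
print(go(M(0,-261,250),down(PSI)))
"
```

```text
t 30.68 p [0.492  0.1703 0.1372] w 0.0137 f [-0.1  0.5 -5. ]
[[-0.335, -0.085, 0.938], [-0.033, 0.996, 0.078], [-0.942, -0.005, -0.337]] q [0.12 0.65 1.53 0.01 1.3  0.03]
M [ -30.9 -261.3  137.2]
wrist 311 [363. 176.] [ -43. -224.   17.]
wrist 200 [321. 200.] [ -73. -242.   17.]
(array([-11.54,   0.02,  -1.12]), array([-0.008, -0.337,  0.004]))
```

arm_command(
  plan=[
    [-3,0,0,0,-0.17,0,0.8],
    [-3,0,1.5,0,-0.17,0,0.8],
    [-3,0,1.5,0,0,0,0.8],
    [-2,0,0.5,0,0,0,0.8],
    [0,0,0,0,0,0,0.8],
    [0,0,0,0,0,0,0.8],
  ],
)

```text
time: 31.52
position: [0.5442, 0.1748, 0.2431]
tool_rot: [-0.032, 0.704, 0.028, 0.709]
ft_force: [-0.0, 0.6, -4.8]
grip_width: 0.0135
```

```bash
python3 -c "
from h import *
green()
im,P=cloud('side')
a=cv2.resize(im[90:290,170:390],None,fx=3.5,fy=3,interpolation=2); cv2.imwrite('pics/s10.png',a)
im,P=cloud('top'); rect(P[hsvm(im,(100,150,60),(125,255,255))&(P[...,2]>.065)&(U>420)],'bin')
"
```

```text
t 31.52 p [0.5442 0.1748 0.2431] w 0.0135 f [-0.   0.6 -4.8]
[[0.008, -0.084, 0.996], [-0.005, 0.996, 0.084], [-1.0, -0.006, 0.007]] q [ 0.12  0.43  1.55 -0.01  1.16  0.04]
M [  21.6 -261.7  243.1]
wrist 39 [264. 156.] [ -28. -220.   17.]
wrist 122 [246. 161.] [ -45. -225.   17.]
wrist 86 [291. 211.] [  -4. -273.   17.]
wrist 126 [364. 267.] [  66. -329.   20.]
side 26 [252. 224.] [ -37. -223.   14.]
side 17 [269. 233.] [  -2. -271.   16.]
bin 609 c [ 507.9 -366.1] size [201.1 198.9] a 76.5 z [0.066 0.074 0.08 ]
```

View pics/s10.png

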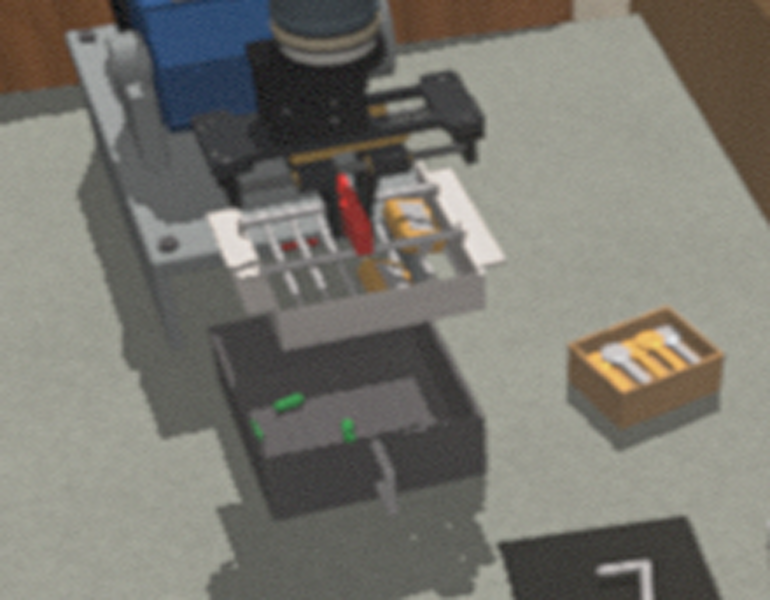

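The bin has been knocked to (0.508,-0.366). Four bits are in the drawer and none show in the basket. Tilting the basket's front down towards the side camera will show the strip the wall hides.

arm_command(
  plan=[
    [0,0,-0.8,0,0,0.15,0.8],
    [0,0,-0.8,0,0,0.15,0.8],
    [0,0,0,0,0,0.15,0.8],
    [0,0,0,0,0,0,0.8],
  ],
)

```text
time: 32.22
position: [0.527, 0.1732, 0.2398]
tool_rot: [0.128, 0.694, 0.189, 0.683]
ft_force: [0.5, -0.3, -4.9]
grip_width: 0.0136
```

```bash
python3 -c "
from h import *
green()
im,P=cloud('side')
a=cv2.resize(im[120:240,210:330],None,fx=5,fy=5,interpolation=2); cv2.imwrite('pics/s11.png',a)
"
```

```text
t 32.23 p [0.527  0.1732 0.2398] w 0.0136 f [ 0.5 -0.3 -4.9]
[[-0.035, -0.081, 0.996], [0.435, 0.896, 0.088], [-0.9, 0.437, 0.004]] q [-0.13  0.43  1.66  0.48  1.19 -0.43]
M [   4.3 -261.7  239.8]
wrist 203 [277. 266.] [ -36. -223.   17.]
wrist 78 [238. 286.] [ -73. -241.   18.]
side 26 [252. 224.] [ -37. -225.   15.]
side 18 [269. 233.] [  -2. -274.   17.]
```

View pics/s11.png

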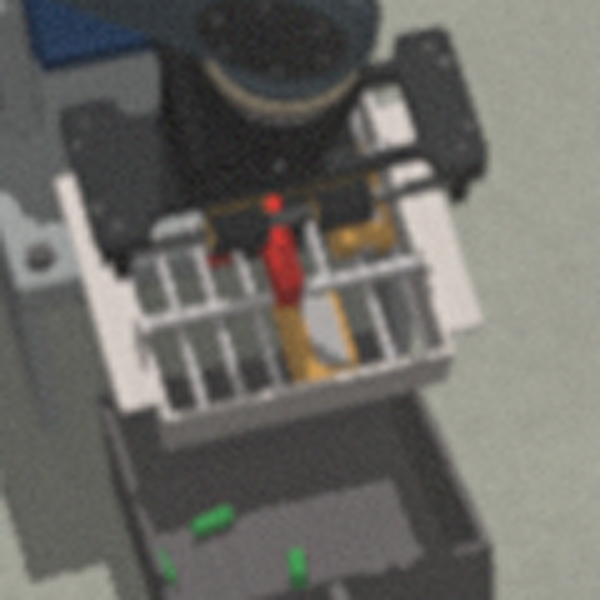

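No green left in the basket and both locks are aboard. I'll fit the arm's kinematics from the logged poses to plan a reachable pour.

```bash
cat > kin.py <<'E'
from h import *
from scipy.optimize import least_squares
D=[([1.13,.53,1.43,0,1.18,-.18],[.1596,.6035,.2216]),([-.07,.12,1.84,0,1.19,-.2],[.396,.0822,.3007]),([-.44,.71,1.24,0,1.19,-.2],[.6845,-.1973,.1611]),
([-.42,.88,1.35,0,.91,-.2],[.6771,-.1845,.0148]),([.09,.71,1.73,0,.71,0],[.5377,.1599,.0435]),([-.34,.71,1.72,0,.71,-.41],[.5572,-.0775,.0422]),([-.43,.68,1.28,.01,1.18,-.19],[.6745,-.1843,.1742]),
([.12,.48,1.84,-.01,.64,.04],[.5184,.1735,.1461]),([.12,.65,1.53,.01,1.3,.03],[.492,.1703,.1372]),([-.13,.43,1.66,.48,1.19,-.43],[.527,.1732,.2398]),([.12,.43,1.55,-.01,1.16,.04],[.5442,.1748,.2431]),([.12,.45,1.93,-.03,.5,.06],[.5065,.1693,.1485])]
rz=lambda a:R.from_euler('z',a).as_matrix(); ry=lambda a:R.from_euler('y',a).as_matrix()
C=np.array([[0,0,-1],[0,1,0],[1,0,0]]).astype(float)
def parts(q):
    A=rz(q[0]); B=A@ry(q[1]); E=B@ry(q[2]); F=E@rz(q[3])@ry(q[4])
    return np.column_stack([A,B[:,2],E[:,2],E[:,0],F[:,2]]),F@rz(q[5])@C
J=np.vstack([parts(q)[0] for q,_ in D]); b=np.hstack([p for _,p in D])
L,res,_,_=np.linalg.lstsq(J,b,rcond=1e-3)
def fk(q): m,Rt=parts(q); return m@L,Rt
LO=np.array([-3.08,-.75,.22,-1.43,0,-2.85])+.05; HI=np.array([3.08,2.2,2.44,4.57,2.65,2.85])-.05
def ik(p,Rt,q0):
    f=lambda q:np.r_[(fk(q)[0]-p)*5,(fk(q)[1]-Rt).ravel()]
    s=least_squares(f,np.clip(q0,LO,HI),bounds=(LO,HI)); return s.x,s.cost
E
python3 - <<'E'
from kin import *
print('L',L.round(3),'err',np.abs(J@L-b).reshape(-1,3).max(1).round(4))
o=robot.get_obs(); p,Rt=fk(o['q']); print(p-o['position'],np.abs(Rt-R.from_quat(o['tool_rot']).as_matrix()).max())
# pour: basket yaw psi b, tilt -70deg about basket x; jaw axis = basket x
def pose(b,t,mouth):  # mouth target world; grip = TCP + .019 back + ...
    Rb=rz(np.radians(b))@R.from_euler('x',-t,degrees=True).as_matrix()   # basket axes
    Rt=Rb@down(0)
    org=Rb@np.array([0,.08,.012-.0457])  # mouth rel. TCP (TCP 45.7 mm above underside)
    return np.array(mouth)-org,Rt
rng=np.random.default_rng(0)
for b in range(-180,180,15):
    best=None
    p,Rt=pose(b,75,(.508,-.366,.12))
    for k in range(12):
        q,c=ik(p,Rt,o['q'] if k==0 else rng.uniform(LO,HI))
        if best is None or (c<1e-4 and (best[1]>1e-4 or np.abs(q-o['q']).max()<np.abs(best[0]-o['q']).max())): best=(q,c)
    if best[1]<1e-4: print(b,p.round(3),best[0].round(2),round(best[1],6))
E
```

```text
L [0.002 0.111 0.273 0.586 0.389 0.112 0.304] err [0.0031 0.0023 0.0031 0.0032 0.0032 0.0026 0.0019 0.0011 0.0037 0.0023
 0.002  0.0014]
[-0.00012009 -0.00065031  0.00030634] 2.914335439641036e-16
-180 [ 0.508 -0.378  0.206] [-1.06  1.09  0.89  0.7   2.3   2.23] 0.0
-165 [ 0.511 -0.377  0.206] [-0.97  1.16  0.71  0.56  2.49  2.12] 0.0
-105 [ 0.519 -0.369  0.206] [-0.63  1.22  0.55 -0.67  2.55  0.89] 0.0
-90 [ 0.52  -0.366  0.206] [-0.55  1.17  0.68 -0.81  2.38  0.76] 0.0
-75 [ 0.519 -0.363  0.206] [-0.47  1.11  0.84 -0.91  2.18  0.71] 0.0
-60 [ 0.518 -0.36   0.206] [-0.41  1.04  1.03 -0.99  1.96  0.71] 0.0
-45 [ 0.516 -0.358  0.206] [-0.35  0.97  1.24 -1.1   1.74  0.73] 0.0
-30 [ 0.514 -0.356  0.206] [-0.32  0.9   1.45 -1.24  1.53  0.8 ] 0.0
0 [ 0.508 -0.354  0.206] [-0.34  0.8   1.88  4.52  1.18  1.1 ] 6.6e-05
15 [ 0.505 -0.355  0.206] [-0.42  0.78  2.06  4.12  1.13  1.32] 0.0
30 [ 0.502 -0.356  0.206] [-0.58  0.79  2.23  3.62  1.21  1.52] 0.0
45 [ 0.5   -0.358  0.206] [-0.82  0.82  2.35  3.11  1.34  1.57] 0.0
60 [ 0.498 -0.36   0.206] [-1.07  0.83  2.36  2.6   1.35  1.55] 0.0
75 [ 0.497 -0.363  0.206] [-1.25  0.8   2.27  2.14  1.27  1.64] 0.0
90 [ 0.496 -0.366  0.206] [-1.33  0.78  2.11  1.73  1.26  1.83] 0.0
105 [ 0.497 -0.369  0.206] [-1.35  0.79  1.92  1.42  1.35  2.02] 0.0
120 [ 0.498 -0.372  0.206] [-1.33  0.83  1.71  1.19  1.51  2.15] 0.0
135 [ 0.5   -0.374  0.206] [-1.28  0.88  1.5   1.03  1.7   2.23] 0.0
150 [ 0.502 -0.376  0.206] [-1.21  0.95  1.29  0.91  1.9   2.27] 0.0
165 [ 0.505 -0.377  0.206] [-1.14  1.02  1.08  0.8   2.1   2.27] 0.0
```

```bash
cat >> kin.py <<'E'
def pour(b,t,mouth):
    Rb=rz(np.radians(b))@R.from_euler('x',-t,degrees=True).as_matrix()
    return np.array(mouth)-Rb@np.array([0,.08,.012-.0457]),Rb@down(0)
E
python3 - <<'E'
from kin import *
o=robot.get_obs(); q=np.array(o['q'])
p,Rt=pour(-35,75,(.508,-.366,.135)); print(p)
for t in (0,25,50,75,85):
    q,c=ik(pour(-35,75,(.508,-.366,.135))[0],pour(-35,t,(0,0,0))[1],q); print(t,q.round(2),round(c,6))
rows([((.52,.06,.245),down(PSI),4),((p[0],p[1],.245),down(-35),8)],.8)
E
```

```text
[ 0.51479469 -0.35629618  0.22099627]
0 [-0.78  0.53  1.43  0.    1.18 -0.17] 0.0
25 [-0.58  0.58  1.42 -0.47  1.19  0.22] 0.0
50 [-0.42  0.72  1.4  -0.88  1.36  0.54] 0.0
75 [-0.33  0.9   1.38 -1.19  1.61  0.75] 0.0
85 [-0.32  0.98  1.37 -1.3   1.72  0.81] 0.0
[[-1.3, -2.5, -0.4, 0, 0, -0.11, 0.8], [-1.1, -2.7, -0.5, 0, 0, -0.11, 0.8], [-0.7, -2.8, -0.4, 0, 0, -0.11, 0.8], [-0.5, -2.8, -0.4, 0, 0, -0.11, 0.8], [-0.1, -5.2, -0.6, 0.09, 0, 0, 0.8], [0, -5.2, 0, 0.09, 0, 0, 0.8], [-0.1, -5.2, 0.3, 0.09, 0, 0, 0.8], [-0.1, -5.1, 0.9, 0.09, 0, 0, 0.8], [0, -5.1, 1.3, 0.09, 0, 0, 0.8], [-0.1, -4.9, 1.8, 0.09, 0, 0, 0.8], [0, -4.7, 2.1, 0.09, 0, 0, 0.8], [-0.1, -4.5, 2.6, 0.09, 0, 0, 0.8]]
```

arm_command(
  plan=[
    [-1.3,-1.5,-0.4,0,0,-0.11,0.8],
    [-1.1,-2.2,-0.5,0,0,-0.11,0.8],
    [-0.7,-2.8,-0.4,0,0,-0.11,0.8],
    [-0.5,-3.2,-0.4,0,0,-0.11,0.8],
    [-0.1,-3.8,-0.6,0.09,0,0,0.8],
    [0,-4.5,0,0.09,0,0,0.8],
    [-0.1,-4.8,0.3,0.09,0,0,0.8],
    [-0.1,-4.8,0.9,0.09,0,0,0.8],
    [0,-4.8,1.3,0.09,0,0,0.8],
    [-0.1,-4,1.8,0.09,0,0,0.8],
    [0,-3,2.1,0.09,0,0,0.8],
    [0,0,0,0,0,0,0.8],
  ],
)

```text
time: 33.88
position: [0.5318, -0.2312, 0.265]
tool_rot: [0.186, 0.675, -0.186, 0.69]
ft_force: [-0.2, 0.6, -5.4]
grip_width: 0.0134
```

```bash
python3 - <<'E'
from kin import *
st(); p,Rt=pour(-35,75,(.508,-.366,.135))
im,P=cloud('side'); b=P[hsvm(im,(100,150,60),(125,255,255))&(P[...,2]>.065)&(P[...,1]<-.2)]; rect(b,'bin side')
rows([((p[0],p[1],.235),down(-35),3)],.8)
E
```

```text
t 33.88 p [ 0.5318 -0.2312  0.265 ] w 0.0134 f [-0.2  0.6 -5.4]
[[0.02, 0.507, 0.862], [-0.006, 0.862, -0.507], [-1.0, 0.005, 0.02]] q [-0.61  0.41  1.51  0.01  1.2  -0.08]
bin side 784 c [ 507.6 -366.4] size [202.9 196.5] a 76.1 z [0.067 0.073 0.078]
[[1, -3.9, 1.7, 0.03, 0.01, 0, 0.8], [1, -3.9, 1.7, 0.03, 0.01, 0, 0.8], [0.9, -3.9, 2, 0.03, 0.01, 0, 0.8]]
```

arm_command(
  plan=[
    [1,-3.9,1.7,0.03,0.01,0,0.8],
    [1,-3.9,1.7,0.03,0.01,0,0.8],
    [0.9,-3.5,2,0.03,0,0,0.8],
    [0,0,0,0,0,0,0.8],
    [0,0,0,0,0,0,0.8],
  ],
)

```text
time: 34.55
position: [0.5203, -0.3433, 0.2351]
tool_rot: [0.216, 0.676, -0.207, 0.673]
ft_force: [0.1, 0.0, -4.8]
grip_width: 0.0133
```

```bash
python3 - <<'E'
from kin import *
o=st(); p,Rt=pour(-35,75,(.508,-.366,.135))
q=np.array(o['q']); A=R.from_quat(o['tool_rot']).as_matrix()
rows([(p,Rt,8)],.8)
E
```

```text
t 34.55 p [ 0.5203 -0.3433  0.2351] w 0.0133 f [ 0.1  0.  -4.8]
[[-0.0, 0.571, 0.821], [0.014, 0.821, -0.571], [-1.0, 0.011, -0.008]] q [-0.77  0.52  1.42  0.01  1.22 -0.16]
[[0.2, -0.2, 0, 0, 0, -0.17, 0.8], [0.2, -0.1, 0.1, 0, 0, -0.17, 0.8], [0.2, -0.1, 0, 0, 0, -0.17, 0.8], [0.2, -0.1, 0, 0, 0, -0.17, 0.8], [0.3, 0, 0.1, 0, 0, -0.17, 0.8], [0.2, 0, 0, 0, 0, -0.17, 0.8], [0.3, 0.1, 0.1, 0, 0, -0.17, 0.8], [0.2, 0.1, 0, 0, 0, -0.17, 0.8]]
```

arm_command(
  plan=[
    [0.2,-1.5,0,0,0,-0.17,0.8],
    [0.2,-1,0.1,0,0,-0.17,0.8],
    [0.2,-0.2,0,0,0,-0.17,0.8],
    [0.2,-0.1,0,0,0,-0.17,0.8],
    [0.3,0,0.1,0,0,-0.17,0.8],
    [0.2,0,0,0,0,-0.17,0.8],
    [0.3,0.1,0.1,0,0,-0.17,0.8],
    [0,0,0,0,0,-0.17,0.8],
    [0,0,0,0,0,0,0.8],
    [0,0,0,0,0,0,0.8],
  ],
)

```text
time: 35.8
position: [0.5142, -0.3533, 0.2261]
tool_rot: [-0.264, 0.652, -0.586, 0.402]
ft_force: [-0.5, 0.4, -3.4]
grip_width: 0.0134
```

```bash
cat >> h.py <<'E'
def brass():
    im,P=cloud('side'); g=hsvm(im,(12,100,80),(30,255,255)); n,l,s,c=cv2.connectedComponentsWithStats(g.astype(np.uint8))
    for i in range(1,n):
        if s[i,4]>12: print('brass',s[i,4],c[i].round(),np.nanmedian(P[l==i],0).round(3))
E
python3 - <<'E'
from kin import *
o=st(); p,Rt=pour(-35,75,(.508,-.366,.135)); print(go(p,Rt)); brass()
E
```

```text
t 35.8 p [ 0.5142 -0.3533  0.2261] w 0.0134 f [-0.5  0.4 -3.4]
[[-0.538, 0.126, 0.833], [-0.815, 0.174, -0.553], [-0.214, -0.977, 0.009]] q [-0.31  0.9   1.4  -1.23  1.62  0.78]
(array([0.32, 0.46, 0.21]), array([-0.003,  0.027,  0.046]))
brass 11775 [229.  38.] [0.697 1.225 0.092]
brass 27848 [442.  99.] [ 1.308  0.736 -0.074]
brass 132 [89. 10.] [0.056 1.236 0.239]
brass 50 [346.  12.] [ 1.303  2.082 -0.296]
brass 136 [18. 18.] [-0.192  1.235  0.241]
brass 17 [358.  11.] [ 1.377  2.08  -0.294]
brass 21 [348.  23.] [ 1.319  2.081 -0.364]
brass 18 [362.  24.] [ 1.41   2.081 -0.375]
brass 22 [353.  30.] [ 1.352  2.074 -0.406]
brass 20 [67. 68.] [-0.301  2.078 -0.417]
brass 15 [111.  78.] [-0.087  2.079 -0.515]
brass 21 [99. 85.] [-0.167  2.077 -0.542]
brass 14 [97. 91.] [-0.188  2.081 -0.576]
brass 18 [78. 96.] [-0.301  2.074 -0.588]
brass 15 [108.  96.] [-0.139  2.08  -0.625]
brass 16 [378. 118.] [ 1.127  0.965 -0.247]
brass 149 [323. 299.] [ 0.565 -0.277  0.27 ]
brass 212 [395. 309.] [ 0.777 -0.176  0.024]
brass 18 [353. 308.] [ 0.673 -0.154  0.029]
brass 51 [354. 320.] [ 0.667 -0.187  0.026]
brass 103 [356. 334.] [ 0.659 -0.224  0.022]
brass 530 [392. 367.] [ 0.692 -0.364  0.101]
brass 31 [319. 380.] [ 0.549 -0.313  0.023]
brass 269 [294. 391.] [ 0.49  -0.331  0.037]
brass 70 [388. 392.] [ 0.689 -0.377  0.013]
brass 216 [322. 395.] [ 0.545 -0.35   0.022]
```

The locks have left: force is down to the basket's weight, and two brass blobs sit at z 22–37 mm inside the bin. Now level and go back over the drawer.

```bash
python3 - <<'E'
from kin import *
rows([((.515,-.34,.25),down(-35),8),((.52,.0,.24),down(PSI),6),(M(3.9,-260.3,160),down(PSI),3)],.8)
E
```

```text
[[-0.2, -0.3, -0.1, 0, 0, 0.17, 0.8], [-0.2, -0.2, -0.1, 0, 0, 0.17, 0.8], [-0.3, -0.2, 0, 0, 0, 0.17, 0.8], [-0.3, -0.1, -0.1, 0, 0, 0.17, 0.8], [-0.3, 0, -0.1, 0, 0, 0.17, 0.8], [-0.4, 0, -0.1, 0, 0, 0.17, 0.8], [-0.3, 0, 0, 0, 0, 0.17, 0.8], [-0.3, 0.1, -0.1, 0, 0, 0.17, 0.8], [0.2, 4.8, -3.1, -0.11, 0, 0, 0.8], [0.1, 5, -2.5, -0.11, 0, 0, 0.8], [0.2, 5.4, -2, -0.11, 0, 0, 0.8], [0.1, 5.5, -1.3, -0.11, 0, 0, 0.8]]
[[0.2, 5.6, -0.8, -0.11, 0, 0, 0.8], [0.1, 5.6, -0.1, -0.11, 0, 0, 0.8], [2, 4.4, 0.5, 0, 0, 0, 0.8], [2, 4.3, 0.4, 0, 0, 0, 0.8], [2, 4.4, 0.5, 0, 0, 0, 0.8], [2, 4.3, 0.5, 0, 0, 0, 0.8]]
```

arm_command(
  plan=[
    [-0.3,-0.3,-0.1,0,0,0.17,0.8],
    [-0.3,-0.2,-0.1,0,0,0.17,0.8],
    [-0.3,-0.2,0,0,0,0.17,0.8],
    [-0.3,-0.1,-0.1,0,0,0.17,0.8],
    [-0.3,0,-0.1,0,0,0.17,0.8],
    [-0.4,0,-0.1,0,0,0.17,0.8],
    [-0.3,0,0,0,0,0.17,0.8],
    [-0.3,0.1,-0.1,0,0,0.17,0.8],
    [0,4.8,-3.1,-0.11,0,0,0.8],
    [0,5,-2.5,-0.11,0,0,0.8],
    [0,5.4,-2,-0.11,0,0,0.8],
    [0,5.5,-1.3,-0.11,0,0,0.8],
  ],
)

```text
time: 37.35
position: [0.5134, -0.1196, 0.2878]
tool_rot: [0.057, 0.677, -0.049, 0.732]
ft_force: [0.5, 0.1, -3.0]
grip_width: 0.0135
```

arm_command(
  plan=[
    [0,5.4,-0.8,-0.11,0,0,0.8],
    [0,5,-0.1,-0.11,0,0,0.8],
    [0,4.4,0.5,0,0,0,0.8],
    [0,3,0.3,0,0,0,0.8],
    [0,0,0,0,0,0,0.8],
    [0,0,0,0,0,0,0.8],
  ],
)

```text
time: 38.1
position: [0.5102, 0.0646, 0.3036]
tool_rot: [-0.032, 0.671, 0.027, 0.74]
ft_force: [-0.5, 0.4, -2.3]
grip_width: 0.0133
```

```bash
python3 - <<'E'
from h import *
o=st(); print('M',toM(np.array(o['position']))); brassbin=None
im,P=cloud('side'); g=hsvm(im,(12,100,80),(30,255,255))&(P[...,1]<-.26)&(P[...,1]>-.48)&(P[...,0]<.62)&(P[...,0]>.39); n,l,s,c=cv2.connectedComponentsWithStats(g.astype(np.uint8))
for i in range(1,n):
    if s[i,4]>12: print('brass',s[i,4],c[i].round(),np.nanmedian(P[l==i],0).round(3))
print(go((.5265,.1745,.15),down(PSI)))
E
```

```text
t 38.1 p [0.5102 0.0646 0.3036] w 0.0133 f [-0.5  0.4 -2.3]
[[0.098, -0.083, 0.992], [-0.004, 0.997, 0.083], [-0.995, -0.012, 0.097]] q [-0.09  0.24  1.67  0.01  1.13 -0.18]
M [ -22.36353074 -368.30423729  303.63659746]
brass 383 [320. 390.] [ 0.546 -0.337  0.022]
brass 276 [294. 390.] [ 0.49  -0.331  0.037]
(array([15.4 , 11.01,  1.02]), array([-0.009,  0.097,  0.012]))
```

arm_command(
  plan=[
    [0,2,0,0,0.097,0.012,0.8],
    [2,2.5,0.7,0,0,0,0.8],
    [3,2.8,0.7,0,0,0,0.8],
    [3,2.5,0.4,0,0,0,0.8],
    [3,0.5,0,0,0,0,0.8],
    [2,0,0,0,0,0,0.8],
    [0,0,0,0,0,0,0.8],
    [0,0,0,0,0,0,0.8],
  ],
)

```text
time: 39.15
position: [0.527, 0.1595, 0.1746]
tool_rot: [-0.025, 0.703, 0.022, 0.71]
ft_force: [0.2, -0.6, -3.3]
grip_width: 0.0133
```

```bash
python3 - <<'E'
from h import *
o=st(); print('M',toM(np.array(o['position']))); print(go((.5265,.1745,.15),down(PSI)))
im,P=cloud('wrist'); m=toM(P)
# flanges (white) position and tilt in M; drawer rim
w=hsvm(im,(0,0,150),(180,60,255))&(V<300)
z0=o['position'][2]*1000-89.7+84
for nm,k in(('L',(U<320)),('R',(U>320))):
    s=m[w&k&(abs(m[...,2]-z0)<15)]; 
    if len(s): rect(s/1000,nm)
d=(m[...,2]>74)&(m[...,2]<86)&(abs(m[...,0])<110)&(m[...,1]<-150)&(m[...,1]>-400); rect(m[d]/1000,'rim')
r=hsvm(im,(0,150,80),(8,255,255))&(V<330); rect(m[r&(abs(m[...,0]-m[...,0])<1)&(m[...,2]>150)]/1000,'grip')
E
```

```text
t 39.15 p [0.527  0.1595 0.1746] w 0.0133 f [ 0.2 -0.6 -3.3]
[[0.009, -0.066, 0.998], [-0.004, 0.998, 0.067], [-1.0, -0.004, 0.009]] q [ 0.09  0.49  1.68 -0.01  0.97  0.03]
M [   3.04627727 -275.32778698  174.56272036]
(array([2.45, 1.51, 0.02]), array([-0.025,  0.009,  0.004]))
L 10179 c [ -59.2 -228.2] size [93.6 71.4] a 22.0 z [0.167 0.169 0.179]
R 10359 c [  65.1 -230.8] size [72.2 98.3] a 65.8 z [0.168 0.17  0.18 ]
rim 5973 c [   1.7 -241.2] size [145.3 175.1] a 89.6 z [0.075 0.08  0.081]
grip 4517 c [   2.5 -251.5] size [36.6 15.1] a 88.2 z [0.193 0.206 0.208]
```

arm_command(
  plan=[
    [1,0.8,0,-0.025,0.009,0,0.8],
    [1,0.7,0,0,0,0,0.8],
    [0.5,0,0,0,0,0,0.8],
    [0,0,0,0,0,0,0.8],
    [0,0,0,0,0,0,0.8],
  ],
)

```text
time: 39.83
position: [0.5271, 0.1755, 0.1497]
tool_rot: [-0.035, 0.705, 0.032, 0.708]
ft_force: [0.4, -0.4, -2.6]
grip_width: 0.0135
```

```bash
python3 - <<'E'
from h import *
o=st(); print('M',toM(np.array(o['position']))); print(go((.5265,.1745,.0897),down(PSI)))
im,P=cloud('side'); m=toM(P); f=m[(abs(m[...,0])<70)&(abs(m[...,0])>15)&(m[...,2]>15)&(m[...,2]<60)&(m[...,1]<-340)&(m[...,1]>-375)]; print('front face',np.median(f[:,1]),len(f))
im,P=cloud('wrist'); m=toM(P); k=hsvm(im,(0,0,150),(180,60,255))&(abs(abs(m[...,0]-3)-85)<8)&(m[...,2]>100); s=m[k]; A=np.c_[s[:,:2],np.ones(len(s))]; print('flange plane',np.linalg.lstsq(A,s[:,2],rcond=None)[0].round(4),len(s))
E
```

```text
t 39.83 p [0.5271 0.1755 0.1497] w 0.0135 f [ 0.4 -0.4 -2.6]
[[0.004, -0.093, 0.996], [-0.004, 0.996, 0.093], [-1.0, -0.004, 0.003]] q [ 0.12  0.53  1.68 -0.01  0.93  0.03]
M [   4.61054712 -259.45244777  149.71746869]
(array([ 6.  , -0.06, -0.09]), array([0.002, 0.003, 0.004]))
front face -354.33785356963847 445
flange plane [1.300000e-03 7.300000e-03 1.457205e+02] 10781
```

arm_command(
  plan=[
    [2,0,-0.1,0,0,0,0.8],
    [2,0,0,0,0,0,0.8],
    [1,0,0,0,0,0,0.8],
    [0,0,0,0,0,0,0.8],
    [0,0,0,0,0,0,0.8],
  ],
)

```text
time: 40.55
position: [0.5289, 0.175, 0.1009]
tool_rot: [-0.034, 0.703, 0.031, 0.71]
ft_force: [0.6, 0.0, -2.6]
grip_width: 0.0136
```

```bash
python3 - <<'E'
from h import *
o=st(); print('M',toM(np.array(o['position']))); print(go((.5265,.1745,.0897),down(PSI)))
E
```

```text
t 40.55 p [0.5289 0.175  0.1009] w 0.0136 f [ 0.6  0.  -2.6]
[[0.01, -0.093, 0.996], [-0.003, 0.996, 0.093], [-1.0, -0.004, 0.009]] q [ 0.12  0.61  1.72 -0.01  0.81  0.03]
M [   6.28047191 -260.06682149  100.85444354]
(array([ 1.11, -0.02, -0.25]), array([0.001, 0.009, 0.004]))
```

arm_command(
  plan=[
    [0.6,0,-0.3,0,0.009,0,0.8],
    [0.5,0,0,0,0,0,0.8],
    [0,0,0,0,0,0,0.8],
    [0,0,0,0,0,0,0.8],
  ],
)

```text
time: 41.05
position: [0.5267, 0.1748, 0.0904]
tool_rot: [-0.034, 0.705, 0.031, 0.707]
ft_force: [0.3, 0.7, -2.3]
grip_width: 0.0131
```

```bash
python3 - <<'E'
from h import *
o=st(); print('M',toM(np.array(o['position']))); print(go((.5265,.1745,.0897),down(PSI)))
E
```

```text
t 41.05 p [0.5267 0.1748 0.0904] w 0.0131 f [ 0.3  0.7 -2.3]
[[0.003, -0.093, 0.996], [-0.004, 0.996, 0.093], [-1.0, -0.004, 0.002]] q [ 0.12  0.62  1.72 -0.01  0.79  0.03]
M [   4.12166658 -260.05618451   90.38280152]
(array([ 0.07, -0.03, -0.02]), array([0.001, 0.002, 0.004]))
```

Press 1 mm, release, rise and back off to look.

arm_command(
  plan=[
    [0.1,0,0,0,0,0,0.8],
    [0,0,0,0,0,0,6],
    [0,0,0,0,0,0,6],
    [0,0,0,0,0,0,6],
    [0,0,0,0,0,0,6],
    [0,0,0,0,0,0,6],
    [0,0,0,0,0,0,6],
    [-2.5,0,0,0,0,0,6],
    [-4,0,0,0,0,0,6],
    [-4,-2.5,0,0,0,0,6],
    [0,-4,0,0,0,0,6],
    [0,0,0,0,0,0,6],
  ],
)

```text
time: 42.55
position: [0.5338, 0.1094, 0.1991]
tool_rot: [-0.035, 0.704, 0.032, 0.709]
ft_force: [-0.3, -0.2, 0.0]
grip_width: 0.0602
```

```bash
python3 - <<'E'
from h import *
o=st(); print('M',toM(np.array(o['position'])));im,P=cloud('wrist'); cv2.imwrite('pics/w12.png',im); m=toM(P)
r=hsvm(im,(0,150,80),(8,255,255))|hsvm(im,(172,150,80),(180,255,255)); rect(m[r&(m[...,2]>112)&(m[...,2]<130)]/1000,'grip M')
k=hsvm(im,(0,0,150),(180,60,255))&(abs(abs(m[...,0]-3)-87)<6)&(m[...,2]>75); s=m[k]; A=np.c_[s[:,:2],np.ones(len(s))]; print('flange z plane',np.linalg.lstsq(A,s[:,2],rcond=None)[0].round(4),np.median(s[:,2]),len(s))
green()
im,P=cloud('top'); y=hsvm(im,(20,150,80),(35,255,255))&(U>390)&(U<445)&(V>195)&(V<235); rect(P[y],'hook handle')
E
```

```text
t 42.55 p [0.5338 0.1094 0.1991] w 0.0602 f [-0.3 -0.2  0. ]
[[0.006, -0.094, 0.996], [-0.005, 0.996, 0.094], [-1.0, -0.005, 0.006]] q [-0.    0.45  1.66 -0.01  1.02 -0.09]
M [   5.23506848 -325.82978141  199.10095951]
grip M 3526 c [   3.5 -260.3] size [13.2 82.7] a 0.5 z [0.12  0.122 0.123]
flange z plane [-1.10000e-03  6.00000e-04  8.41779e+01] 84.03221383619709 7609
t 42.6 p [0.5339 0.1106 0.1992] w 0.06 f [ 0.3 -0.7 -0.2]
[[0.007, -0.095, 0.995], [-0.004, 0.995, 0.095], [-1.0, -0.004, 0.006]] q [ 0.    0.45  1.66 -0.    1.02 -0.09]
M [   5.4 -324.6  199.2]
wrist 21 [254.  91.] [ -46. -229.   15.]
wrist 62 [225. 118.] [ -69. -250.   16.]
wrist 193 [394. 217.] [  69. -329.   22.]
hook handle 380 c [ 678.7 -187.3] size [93.7 34.7] a 75.8 z [0.002 0.024 0.033]
```

View pics/w12.png

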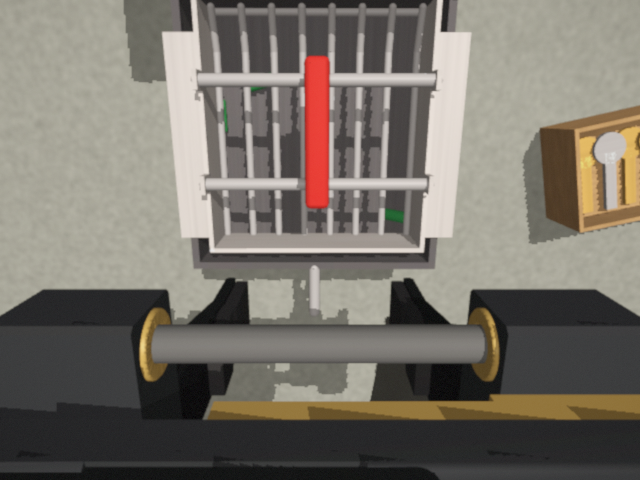

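The basket is seated as before (grip M(3.5,-260.3), flanges level at z 84) and empty. The bits lie in the drawer below at (258,87), (225,117) and (395,215), with one more under the grip. Plan the push with shut fingers tilted forward under the lip.

```bash
python3 - <<'E'
from kin import *
o=robot.get_obs(); q=np.array(o['q'])
T=lambda t:rz(np.radians(PSI))@R.from_euler('x',t,degrees=True).as_matrix()@down(0)
for y,z,t in((-450,150,0),(-450,120,25),(-450,60,50),(-430,50,50),(-300,50,50),(-200,50,50),(-145,50,50)):
    q,c=ik(M(1,y,z),T(t),q); print(y,t,q.round(2),round(c,6))
rows([(M(1,-460,170),T(0),3),(M(1,-450,60),T(50),5)],0)
print(T(50)[:,0])
E
```

```text
-450 0 [-0.23  0.52  1.72  0.    0.91 -0.32] 0.0
-450 25 [-0.45  0.64  1.68  0.42  1.1  -0.79] 0.0
-450 50 [-0.6   0.9   1.6   0.65  1.34 -1.08] 0.0
-430 50 [-0.57  0.92  1.62  0.68  1.3  -1.09] 0.0
-300 50 [-0.38  0.89  1.75  0.84  1.16 -1.08] 0.0
-200 50 [-0.2   0.88  1.8   0.99  1.07 -1.06] 0.0
-145 50 [-0.1   0.88  1.8   1.07  1.03 -1.04] 0.0
[[1, -4.6, -0.2, 0, 0, 0, 0.0], [0.9, -4.5, -0.1, 0, 0, 0, 0.0], [1, -4.6, -0.2, 0, 0, 0, 0.0], [2.2, 0.2, 0, 0, 0, 0.18, 0.0], [2.2, -0.2, 0, 0, 0, 0.18, 0.0], [2.1, -0.5, 0, 0, 0, 0.18, 0.0], [2, -1, 0, 0, 0, 0.18, 0.0], [1.8, -1.3, 0, 0, 0, 0.18, 0.0]]
[-0.07009431  0.76283083 -0.64278761]
```

arm_command(
  plan=[
    [1,-4.6,-0.2,0,0,0,0],
    [0.9,-4.5,-0.1,0,0,0,0],
    [1,-4.6,-0.2,0,0,0,0],
    [2.2,0.2,0,0,0,0.18,0],
    [2.2,-0.2,0,0,0,0.18,0],
    [2.1,-0.5,0,0,0,0.18,0],
    [1.5,-1,0,0,0,0.18,0],
    [1.2,-1.3,0,0,0,0.15,0],
    [0,0,0,0,0,0,0],
    [0,0,0,0,0,0,0],
  ],
  grip_force=20,
)

```text
time: 44.0
position: [0.5442, -0.0127, 0.0619]
tool_rot: [0.268, 0.652, 0.343, 0.621]
ft_force: [0.8, -0.6, 0.1]
grip_width: 0.0003
```

```bash
python3 - <<'E'
from kin import *
T=lambda t:rz(np.radians(PSI))@R.from_euler('x',t,degrees=True).as_matrix()@down(0)
o=st(); print('M',toM(np.array(o['position']))); print(go(M(1,-410,48),T(50)))
E
```

```text
t 44.0 p [ 0.5442 -0.0127  0.0619] w 0.0003 f [ 0.8 -0.6  0.1]
[[-0.086, -0.077, 0.993], [0.775, 0.621, 0.115], [-0.626, 0.78, 0.006]] q [-0.59  0.91  1.58  0.65  1.38 -1.09]
M [   4.40079657 -448.37544549   61.93170985]
(array([ 3.87,  1.32, -0.26]), array([ 0.019, -0.014, -0.022]))
```

Approach near, then push in two calls.

arm_command(
  plan=[
    [2,0.7,-0.2,0.019,-0.014,-0.022,0],
    [1.9,0.6,-0.2,0,0,0,0],
    [1.5,1.3,0,0,0,0,0],
    [1.5,1.3,0,0,0,0,0],
    [0,0,0,0,0,0,0],
  ],
)

```text
time: 44.62
position: [0.5342, 0.0693, 0.0522]
tool_rot: [0.259, 0.654, 0.327, 0.632]
ft_force: [-0.0, -0.1, -0.2]
grip_width: 0.0006
```

```bash
python3 - <<'E'
from kin import *
T=lambda t:rz(np.radians(PSI))@R.from_euler('x',t,degrees=True).as_matrix()@down(0)
o=st(); print('M',toM(np.array(o['position']))); print(go(M(1,-165,50),T(50)))
E
```

```text
t 44.62 p [0.5342 0.0693 0.0522] w 0.0006 f [-0.  -0.1 -0.2]
[[-0.068, -0.075, 0.995], [0.751, 0.652, 0.1], [-0.656, 0.754, 0.012]] q [-0.47  0.89  1.7   0.75  1.22 -1.09]
M [   1.97095543 -365.7776147    52.18266456]
(array([15.29, 13.01,  0.08]), array([0.015, 0.001, 0.018]))
```

arm_command(
  plan=[
    [1.5,1.3,0,0.015,0,0.018,0],
    [1.5,1.3,0,0,0,0,0],
    [1.5,1.3,0,0,0,0,0],
    [1.5,1.3,0,0,0,0,0],
    [1.5,1.3,0,0,0,0,0],
    [1.5,1.3,0,0,0,0,0],
    [1.5,1.3,0,0,0,0,0],
    [1.5,1.3,0,0,0,0,0],
    [1.2,1,0,0,0,0,0],
    [0,0,0,0,0,0,0],
  ],
)

```text
time: 45.88
position: [0.5179, 0.2528, 0.0529]
tool_rot: [0.268, 0.654, 0.326, 0.628]
ft_force: [-0.4, 0.3, -0.6]
grip_width: 0.0008
```

```bash
python3 - <<'E'
from kin import *
T=lambda t:rz(np.radians(PSI))@R.from_euler('x',t,degrees=True).as_matrix()@down(0)
o=st(); print('M',toM(np.array(o['position']))); print(go(M(1,-145,50),T(50)))
E
```

```text
t 45.88 p [0.5179 0.2528 0.0529] w 0.0008 f [-0.4  0.3 -0.6]
[[-0.068, -0.06, 0.996], [0.76, 0.644, 0.091], [-0.646, 0.763, 0.002]] q [-0.17  0.87  1.8   1.01  1.06 -1.05]
M [   2.48335622 -181.56007785   52.93639896]
(array([ 2.98,  2.14, -0.15]), array([0.001, 0.002, 0.005]))
```

arm_command(
  plan=[
    [1.1,0.9,-0.1,0,0,0,0],
    [0.8,0.6,0,0,0,0,0],
    [0.4,0.3,0,0,0,0,0],
    [0.2,0.2,0,0,0,0,0],
  ],
)

```text
time: 46.38
position: [0.5152, 0.2852, 0.0527]
tool_rot: [0.268, 0.653, 0.326, 0.629]
ft_force: [0.0, -3.1, 0.0]
grip_width: 0.0004
```

```bash
python3 - <<'E'
from h import *
o=st(); print('M',toM(np.array(o['position'])))
E
```

```text
t 46.38 p [0.5152 0.2852 0.0527] w 0.0004 f [ 0.  -3.1  0. ]
[[-0.065, -0.06, 0.996], [0.761, 0.643, 0.088], [-0.646, 0.763, 0.004]] q [-0.11  0.88  1.8   1.06  1.04 -1.04]
M [   2.8172069  -149.03672503   52.68582704]
```

Still just sliding at 3 N; continue in small steps to feel the stop.

arm_command(
  plan=[
    [0.2,0.2,0,0,0,0,0],
    [0.2,0.2,0,0,0,0,0],
    [0.2,0.2,0,0,0,0,0],
  ],
)

```text
time: 46.75
position: [0.5146, 0.2928, 0.0526]
tool_rot: [0.268, 0.653, 0.325, 0.629]
ft_force: [-1.1, -13.3, 4.1]
grip_width: 0.0006
```

```bash
python3 - <<'E'
from h import *
o=st(); print('M',toM(np.array(o['position'])))
E
```

```text
t 46.75 p [0.5146 0.2928 0.0526] w 0.0006 f [ -1.1 -13.3   4.1]
[[-0.064, -0.06, 0.996], [0.759, 0.645, 0.088], [-0.648, 0.762, 0.004]] q [-0.09  0.87  1.8   1.07  1.03 -1.03]
M [   2.85358251 -141.50211258   52.60558031]
```

arm_command(
  plan=[
    [0.2,0.2,0,0,0,0,0],
    [0,0,0,0,0,0,0],
  ],
)

```text
time: 47.0
position: [0.5147, 0.2922, 0.0525]
tool_rot: [0.266, 0.653, 0.324, 0.631]
ft_force: [-0.5, -4.8, 1.3]
grip_width: 0.0002
```

arm_command(
  plan=[
    [-1,-0.9,0,0,0,0,0],
    [-3,-2.6,0,0,0,0,0],
    [-3,-2.6,0,0,0,0,0],
    [-3,-2.6,0,0,0,0,0],
    [-3,-2.6,0,0,0,0,0],
    [-3,-2.6,0,0,0,0,0],
    [-3,1,0,0,0,-0.17,0],
    [-3,1,0,0,0,-0.17,0],
    [-3,0,0,0,0,-0.17,0],
    [-3,0,0,0,0,-0.17,0],
    [0,0,0,0,0,0,0],
  ],
)

```text
time: 48.38
position: [0.5389, 0.0168, 0.1607]
tool_rot: [0.034, 0.707, 0.089, 0.7]
ft_force: [-0.2, 0.3, -0.6]
grip_width: 0.0007
```

```bash
python3 - <<'E'
from h import *
o=st(); im,P=cloud('side'); m=toM(P)
f=m[(abs(m[...,0])<70)&(abs(m[...,0])>15)&(m[...,2]>15)&(m[...,2]<60)&(m[...,1]<-60)&(m[...,1]>-200)]; print('front face',np.percentile(f[:,1],[10,50,90]),len(f))
g=hsvm(im,(12,100,80),(30,255,255))&(P[...,1]<-.25)&(P[...,1]>-.48)&(P[...,0]<.63)&(P[...,0]>.39); n,l,s,c=cv2.connectedComponentsWithStats(g.astype(np.uint8))
for i in range(1,n):
    if s[i,4]>12: print('brass',s[i,4],np.nanmedian(P[l==i],0).round(3))
im,P=cloud('top'); z=P[...,2]
y=hsvm(im,(20,150,80),(35,255,255))&(U>390)&(U<445)&(V>195)&(V<235); rect(P[y],'hook')
rect(P[hsvm(im,(5,150,100),(19,255,255))&(U>350)&(U<440)&(V>160)&(V<195)],'driver')
rect(P[(z>.04)&(U>255)&(U<315)&(V>155)&(V<210)],'blanks'); rect(P[(z>.03)&(U>455)&(U<505)&(V>180)&(V<220)],'oil')
rect(P[hsvm(im,(100,150,60),(125,255,255))&(z>.065)&(U>420)],'bin')
for n_ in('top','side'):
    im,P=cloud(n_); g=hsvm(im,(45,120,60),(80,255,255)); print(n_,'green px',g.sum(), np.round(np.nanmedian(P[g],0),3) if g.any() else '')
E
```

```text
t 48.38 p [0.5389 0.0168 0.1607] w 0.0007 f [-0.2  0.3 -0.6]
[[-0.016, -0.076, 0.997], [0.173, 0.982, 0.078], [-0.985, 0.173, -0.003]] q [-0.27  0.51  1.7   0.19  1.   -0.46]
front face [-101.01268751  -97.58876443  -94.62381595] 218
brass 387 [ 0.547 -0.337  0.022]
brass 271 [ 0.49  -0.332  0.037]
hook 380 c [ 679.2 -187.5] size [93.3 35.4] a 74.9 z [0.001 0.025 0.033]
driver 303 c [ 778.  -173.2] size [99.9 25.7] a 76.4 z [0.017 0.024 0.031]
blanks 308 c [773.7 171. ] size [104.8  80.1] a 18.1 z [0.041 0.046 0.055]
oil 494 c [ 699.4 -349. ] size [56.3 51. ] a 35.7 z [0.042 0.101 0.153]
bin 595 c [ 507.5 -365.8] size [200.2 198.7] a 76.6 z [0.067 0.074 0.081]
top green px 0 
side green px 0
```

```bash
python3 -c "
from rig import workorder
print(workorder.hand_in())"
```

```text
the job is handed in; nothing more can be done
None
```

The job was done in the order asked and handed in at about 48 s of robot time. I drew the drawer out about 0.255 m with the chip hook, laid the hook back on the mat, and shook four green bits from the basket into the drawer. I tipped the two padlock bodies into the bin, reseated the basket and pushed the drawer home with shut, tilted fingers.

**Last checks**
- **Drawer:** home. Its front face reads about -98 mm along the machine's y, the same as at the start, and the stop was felt as a rise to about 13 N.
- **Basket:** seated within 1 mm of where it was, flanges level, and no locks or bits left in it. This was seen just before the push.
- **Bits:** no green shows anywhere in the side or top view with the drawer closed. Three were last measured on the drawer floor after reseating. The fourth lay hidden under the grip, and had been measured on the floor earlier.
- **Locks:** both are inside the bin. One reads about 37 mm high, so it probably stands on edge.
- **Hook and bystanders:** the hook lies on the mat, and the oil bottle, blanks and screwdriver are unmoved within measuring error.

**What did not go smoothly**
- **First hook grip:** it missed because I lifted before the fingers had closed. I repeated it.
- **First shake:** it was too weak, so I tilted further and shook harder.
- **Bin:** it was knocked to (0.508, -0.366) partway through. I found it again before pouring.

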